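# Set up the rocking mixer

### The arm

A 7-joint arm with a two-finger parallel gripper is mounted at the origin on the work surface; the furniture and walls round the work are solid. World frame = base frame: x ahead of the robot, y to its left, z up, the work surface at z = 0. Lengths are in m, angles in rad, forces in N, time in s.
With the tool pointing down it reaches from about 0.4 to 0.875 m from the base axis. Payload 19.3 kg.
Tool frame: the origin (TCP) lies on the mounting face of the last link; the fingertips stand 173 mm ahead of it and the grasp point (between the pads) lies 155 mm ahead of it (bot.grip_point_offset is the distance from the TCP to the grasp point, in m); z points along the fingers, y is the line along which they close (so a half turn about z gives the same grasp; the last joint's range is limited). The gripper opens to 85 mm and grips with 20 to 120 N. Pads are 22 mm wide; open, the fingers measure 114 mm over their backs; the gripper's body (76 mm by 85 mm) begins 54 mm behind the grasp point. The pads swing forward as they close: fully open they stand 13 mm farther back than shut.
Start: joints at [1.07, 0.521, -0.036, 1.599, 0.021, 1.021, -0.113], TCP at [0.261, -0.568, 0.405] pointing down, gripper open.
Joint ranges: [-2.91, 2.91], [-0.3, 2.13], [-1.5, 1.42], [0.17, 2.43], [-1.26, 4.41], [0.16, 1.93], [-2.52, 2.52]. Speed limits (rad/s): [1.89, 1.89, 2.39, 2.39, 3.01, 3.01, 3.01].

### API

Orientations are given as [roll, pitch, yaw] about the fixed x, y, z axes, in that order (R = Rz(yaw) Ry(pitch) Rx(roll)).
In Python, from workcell import bot gives the robot as it stands.
- The arm moves only by the tool arm_command, never from a script. Its argument "deltas" is a list of rows, each a list of 3 entries, a list of its own where there are three numbers: the shift along the tool's x, y, z in cm, then the turn, a rotation vector about the tool's x, y, z in rad, then the finger opening in cm, from 0 to 8.54. In form: [[[tx, ty, tz], [rx, ry, rz], claw], ...]. A call has 1 to 20 rows; each row shifts and turns the commanded pose from where the row before left it, along the tool's axes as they then stand; what a row does not reach is not made up. A row lasts 1/10 s, in which the tool goes at most 50 mm and 8.59 degrees, less where a joint would pass 70% of its speed; a pose out of reach is approached as far as the arm can. A call with a gripper value outside its range is refused whole. The fingers move at their own pace and stop on an object; "newtons" is the grip in N (left out, the last holds). Time passes only in rows, so rows that do not move let the fingers close. It gives the time, the measured TCP pose, the force, the opening and the grip force at its end, in the units of the state.
- bot.observe(): the state, without advancing time (a new reading comes with each control period).
- bot.grab_frame(name): name is "scene" or "top"; returns a dict with "frame" (384x512x3 uint8, red, green, blue), "K" (3x3 intrinsics, pixels), "rvec" (rotation vector, rad) and "tvec" (3), from world to camera coordinates, as OpenCV has them. Camera axes: x right, y down, z forward; pixel columns grow to the right and rows downward; lengths in m; the calibration is good to about 2 mm. A picture is of the moment at which its call begins. There is no depth.
- bot.job_done(): hands the job in; it is judged then, once.
Trained networks look in a picture, given as the dict that the camera call returned (one of the last four; its "shot" number tells which), for a name from the list of things; names that differ only in an ending like _2 or _b are one class to them, and where a whole thing is asked for, a point or a joint stands for the part that bears it (a point fixed in the world has none). Each returns a list of dicts, best first, with "p" (0 to 1); they miss things now and then, are a little off and sometimes report something else, mostly with a low value. They report only what shows in the picture. A call takes as long as a camera call.
- bot.find_in(name, picture): "rect" ([left, top, width, height] in pixels, round what is visible of it).
- bot.mark_of(name, picture): "at" ([column, row] in pixels: a listed point, or the origin of a listed thing).
The state is a dict: "clock": time; "qpos": joint angles; "qd": joint speeds; "joint_efforts": joint torques, N m; "position": TCP position; "tool_rot": TCP orientation; "force": force on the tool from outside, world axes, zero at the start; "moment": the same for the moment, N m; "grip_width": finger opening in m; "finger_force": force on a finger pad.
Only numpy, scipy, OpenCV 4.12 (cv2) and the standard library are available. Lean on these libraries where they do the work, as an engineer would, in place of code of your own. Each camera call takes 0.05 s, during which the arm holds its last target. There are 200 camera calls.

### The job

Set up the rocking mixer that stands on the water-bath cover. First rock its cradle on the axle to feel for play: press the clamp end down to its stop, then the tray end. Next slide the slotted stop bracket until its pointer lines up with the index clip and tighten the clamp knob clockwise to its stop; then stand every sample pot upright in the tray between the end cheek and the bracket, with the bracket still at its mark. Last, rock the loaded cradle once more, clamp end down and then tray end, and let it come level with everything in place; leave the white bottle, the tape and the marker where they are.

Things in the scene. Friction and masses are not known exactly. Their poses are not given: they have to be found in the camera images.
- rocker_base: grey base plate of the mixer, 116x190x8 mm, fixed on the flat bath cover (cover top z = 0.246); origin under its centre, y points along the cradle to the clamp end, x across it. The axle lies along x, 32 mm above the origin. The cradle is an aluminium deck 90x300 mm, 8 mm thick, on that axle; level, its top is 36 mm above the origin; the deck ends overhang the base
- cradle (a joint): tilt of the cradle (rad): 0 level, positive = clamp end down, stops at +-0.14; a spring of 4 N m/rad brings it back level
- clamp_pad (a point): centre of the top of the 60x18 mm rubber press pad at the clamp end of the deck (139 mm from the axle); pressing it to the stop moves it down 19 mm and takes about 4 N; axes as the cradle's (y to the clamp end, z up)
- tray_pad (a point): the same pad at the tray end, 139 mm on the other side of the axle; the tray's end cheek stands 11 mm inward of the pad's centre; axes as the cradle's
- tray (a point): point on the tray floor (the deck's top), 69 mm from the axle toward the tray end; axes as the cradle's. The tray is a channel 40 mm wide (x) with side walls 6 mm high and 3 mm thick; it runs from the end cheek (20 mm high, its inner face at y = -53 mm from this point) to the bracket's fence (face at y = +57 to +73 mm with the bracket at its mark). Three pots fit in a row, 35 mm apart, e.g. at y = -35, 0, +35 mm
- stop (a joint): slide of the stop bracket along its slots (m), 0 to 0.042, growing toward the tray end; it stays where it is left, friction about 4 N; pushing it tilts the sprung cradle a little, so it springs back about 1 mm when let go
- stop_fence (a point): middle of the top edge of the bracket's upright steel fence, 50 mm wide (x), 6 mm thick (y), 34 mm high from the deck; pinch or push it here; nothing but the bracket's 3 mm foot plate and two small ribs (15 mm either side of the middle, 18 mm high) stands within 35 mm behind it; axes as the cradle's
- stop_pointer (a point): point of the bracket's small pointer beside the deck's edge, on the -x side; moves with the bracket, 9 mm behind the fence's middle plane (+y); axes as the cradle's
- index_line (a point): white line on the small black index clip (8x12x11 mm) on the -x edge of the deck; the bracket is at its mark when the pointer's y equals the line's y; stiff, stays where it is; axes as the cradle's
- index (a joint): place of the index clip along the deck (m), on the same scale as joint stop: the pointer is in line when joint stop equals joint index
- clamp (a joint): clamp knob (rad): starts loose near 0, grows clockwise seen from above, stop at 1.4 = tight; friction 0.06 N m
- clamp_grip (a point): centre of the knob's bar grip, on its upright axis, 40 mm above the deck; the bar is 44 mm long along this point's x axis, 12 mm thick along its y axis, 20 mm high; 54 mm from the fence's face with joint stop at 0, more as it grows; its axes turn with the knob, z up
- pot_a: sample pot, a squat amber cylinder with a ribbed white cap, 32 mm diameter, 30 mm tall overall, 35 g; stands on the bench (z = 0) left of the bath; origin at the centre of its underside, z up; None while absent (a start has 2 or 3 of the three)
- pot_b: sample pot, a squat amber cylinder with a ribbed white cap, 32 mm diameter, 30 mm tall overall, 35 g; stands on the bench (z = 0) left of the bath; origin at the centre of its underside, z up; None while absent (a start has 2 or 3 of the three)
- pot_c: sample pot, a squat amber cylinder with a ribbed white cap, 32 mm diameter, 30 mm tall overall, 35 g; stands on the bench (z = 0) left of the bath; origin at the centre of its underside, z up; None while absent (a start has 2 or 3 of the three)
- white_bottle: white screw-cap bottle, 39 mm diameter, 150 mm tall, bystander; origin at the centre of its underside
- tape: roll of paper tape lying flat on the corner of the bath cover, 62 mm across, 19 mm high, bystander; origin at the centre of its underside
- marker: marker pen, 135 mm long, 16 mm thick, lying on the bath cover, bystander; origin at the centre of its underside, along its y axis

How it is judged:
On the way, in this order (a step that is already met when the one before it is completed fails the run):
1. the cradle is rocked with its clamp end down (value of joint cradle above 0.1 rad), for 0.1 s.
2. the cradle is rocked with its tray end down (value of joint cradle below -0.1 rad), for 0.1 s.
3. the bracket's pointer is at the index line, the clamp still loose (y of stop_pointer in the frame of index_line between -0.0035 and 0.0035 m and value of joint clamp below 0.6 rad), for 0.3 s.
4. the clamp is tightened with the bracket at the mark (y of stop_pointer in the frame of index_line between -0.0035 and 0.0035 m and value of joint clamp above 1.15 rad), for 0.2 s.
5. every sample pot stands in the tray (x of pot_a in the frame of tray between -0.012 and 0.012 m and z of pot_a in the frame of tray between -0.005 and 0.006 m and y of each of pot_a, pot_b, pot_c in the frame of tray above -0.045 m and y of each of pot_a, pot_b, pot_c in the frame of stop_fence below -0.014 m and angle between each of pot_a, pot_b, pot_c's own z axis and vertical below 0.15 rad and linear speed of each of pot_a, pot_b, pot_c below 0.03 m/s and contact force between the fingers and pot_a below 0.1 N and x of pot_b in the frame of tray between -0.012 and 0.012 m and z of pot_b in the frame of tray between -0.005 and 0.006 m and contact force between the fingers and pot_b below 0.1 N and x of pot_c in the frame of tray between -0.012 and 0.012 m and z of pot_c in the frame of tray between -0.005 and 0.006 m and contact force between the fingers and pot_c below 0.1 N), for 0.2 s.
6. the loaded cradle is rocked with its clamp end down (value of joint cradle above 0.1 rad), for 0.1 s.
7. the loaded cradle is rocked with its tray end down (value of joint cradle below -0.1 rad), for 0.1 s.
At the end, for the whole second after the job is handed in: The pointer is within 3.5 mm of the index line, the clamp knob is turned past 1.15 rad, every sample pot that is there stands upright (within 0.15 rad) on the tray floor between the end cheek and the fence, released and at rest, and the cradle is at rest within 0.06 rad of level (all of step 4 and all of step 5 and value of joint cradle between -0.06 and 0.06 rad and velocity of joint cradle between -0.05 and 0.05 rad/s); the robot touches nothing.
It fails at once if a bystander (white bottle, tape, marker) is moved by more than 3 cm (distance of any of white_bottle, tape, marker from where it was at the start of the episode above 0.03 m).
Of pot_a, pot_b, pot_c only 2 to 3 are there at a start; the rules pass over those that are not, and their reading is None.
At some moment in a run one of pot_a, pot_b, pot_c may be knocked a few centimetres aside while the robot is not near it.
It also fails if it takes over 208 s, if anything falls off the work surface, if the arm or the gripper's body presses on something with over 40 N, if the wrist force passes 120 N, or if a joint passes its speed limit or range.

## Working session

There is one attempt and no reset: what is moved stays moved. The work goes in short steps, Python scripts to look and compute and a tool call to move; the robot and the scene stay as the last step left them, time stands still between calls to the robot, and variables do not carry over. Pictures are saved under pics/ and viewed, at most 14 in all, crops included, and the job is handed in when it is done.

Besides the shell and the picture viewer there is one more tool, called after "Request:" by a JSON object that holds its "method" and its "body", one argument or row to a line. arm_command: Moves the arm, as the interface text tells. Its arguments: {"type":"object","properties":{"deltas":{"type":"array","items":{"type":"array"}},"newtons":{"type":"number"}},"required":["deltas"]}

```bash
mkdir -p pics; cat > h.py <<'E'
import numpy as np,cv2
from workcell import bot
from scipy.spatial.transform import Rotation as Ro
np.set_printoptions(precision=4,suppress=True)
def cam(p):
    R=cv2.Rodrigues(np.array(p["rvec"],float))[0];t=np.array(p["tvec"],float).ravel();return np.array(p["K"]),R,t
def ray(p,px):
    K,R,t=cam(p);d=R.T@np.linalg.solve(K,[px[0],px[1],1.]);return -R.T@t,d/np.linalg.norm(d)
def atz(p,px,z):
    o,d=ray(p,px);return o+d*(z-o[2])/d[2]
def tri(rs):
    A=0;b=0;
    for o,d in rs:
        M=np.eye(3)-np.outer(d,d);A=A+M;b=b+M@o
    x=np.linalg.solve(A,b);return x,max(np.linalg.norm((np.eye(3)-np.outer(d,d))@(x-o)) for o,d in rs)
def proj(p,X):
    K,R,t=cam(p);c=K@(R@np.array(X)+t);return c[:2]/c[2]
def grab(n,save=None):
    p=bot.grab_frame(n)
    if save: cv2.imwrite(f"pics/{save}.png",cv2.cvtColor(p["frame"],cv2.COLOR_RGB2BGR))
    return p
E
python3 - <<'E'
from h import *
s=grab("scene","s0");t=grab("top","t0")
print(bot.observe())
for p in(s,t): print(-cam(p)[1].T@cam(p)[2])
for n in "rocker_base clamp_pad tray_pad tray stop_fence stop_pointer index_line clamp_grip pot_a white_bottle tape marker".split():
    a=bot.mark_of(n,s);b=bot.mark_of(n,t)
    f=lambda l:[(np.round(q["at"],1).tolist(),round(q["p"],2)) for q in l[:4]]
    print(n,f(a),f(b))
    if a and b and n!="pot_a": print("   ",*tri([ray(s,a[0]["at"]),ray(t,b[0]["at"])]))
    if n=="pot_a":
        for p,l in((s,a),(t,b)):
            for q in l: print(atz(p,q["at"],0),q["p"])
E
```

```text
{'clock': 0.1, 'qpos': array([ 1.0698,  0.5219, -0.0363,  1.5999,  0.0212,  1.0211, -0.1128]), 'qd': array([ 0.0004, -0.0031, -0.0006, -0.0001,  0.0007,  0.0001, -0.0008]), 'joint_efforts': array([  0.0046, -92.8483,   1.9842, -37.0532,   0.0182,   0.0053,
         0.    ]), 'position': array([ 0.2609, -0.5678,  0.4042]), 'tool_rot': array([-3.1406,  0.0001,  0.4307]), 'force': array([-0.3908,  0.1466,  0.5807]), 'moment': array([-0.0287, -0.0283,  0.0128]), 'finger_force': 0.0, 'grip_width': 0.08512706351312001}
[0.1098 0.5647 0.8193]
[0.3066 0.0344 1.5891]
rocker_base [([279.5, 104.1], 0.15)] [([333.6, 189.4], 0.78), ([317.8, 239.6], 0.46)]
    [ 0.5045 -0.1383  0.3614] 0.053057127871565905
clamp_pad [([278.6, 104.9], 0.85)] [([349.7, 138.8], 0.94), ([204.5, 207.8], 0.68)]
    [ 0.6131 -0.2176  0.2876] 0.007779219494353863
tray_pad [([355.6, 151.4], 0.64)] [([319.7, 235.3], 0.86)]
    [ 0.3475 -0.1418  0.2941] 0.0006860553583553844
tray [([335.6, 141.4], 0.95)] [([328.6, 209.7], 0.9)]
    [ 0.4143 -0.1675  0.2798] 0.0011482064681857644
stop_fence [([310.1, 113.0], 0.81), ([237.5, 3
[... 341 characters left out ...]
0], 0.66), ([345.0, 156.3], 0.64)]
    [ 0.5828 -0.219   0.313 ] 0.01865307833725556
pot_a [([238.3, 359.8], 0.69), ([246.5, 331.4], 0.66), ([242.7, 294.9], 0.66)] [([204.8, 207.9], 0.57), ([162.7, 238.3], 0.46)]
[0.3422 0.3154 0.    ] 0.69
[0.3685 0.2533 0.    ] 0.66
[0.4357 0.1838 0.    ] 0.66
[0.4355 0.1878 0.    ] 0.57
[0.3352 0.3189 0.    ] 0.46
white_bottle [([279.8, 354.4], 0.76)] [([182.0, 257.9], 0.8)]
    [0.2747 0.2537 0.0087] 3.804275968343546e-05
tape [([272.7, 185.5], 0.74)] [([254.6, 192.8], 0.68)]
    [0.4616 0.0306 0.2451] 0.0018979458077250406
marker [([325.2, 172.4], 0.75)] [([292.6, 221.1], 0.57), ([260.1, 191.4], 0.56)]
    [ 0.385  -0.0739  0.2551] 0.0005971081611973283
```

```bash
python3 - <<'E'
import cv2
s=cv2.imread("pics/s0.png");t=cv2.imread("pics/t0.png")
cv2.imwrite("pics/s0c.png",cv2.resize(s[70:220,230:410],None,fx=4,fy=4,interpolation=2))
cv2.imwrite("pics/t0c.png",cv2.resize(t[110:260,260:400],None,fx=4,fy=4,interpolation=2))
E
```

```text
(no output)
```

View pics/s0.png

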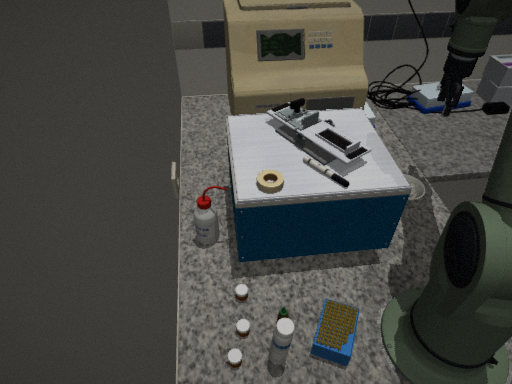

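View pics/t0.png

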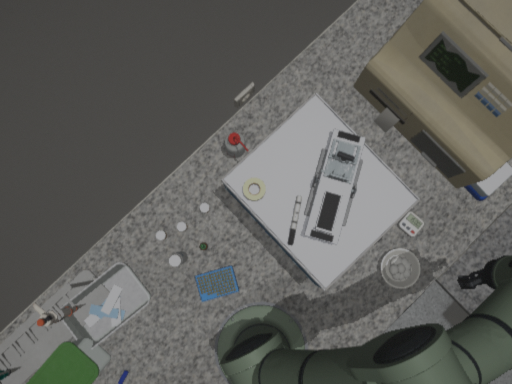

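View pics/t0c.png

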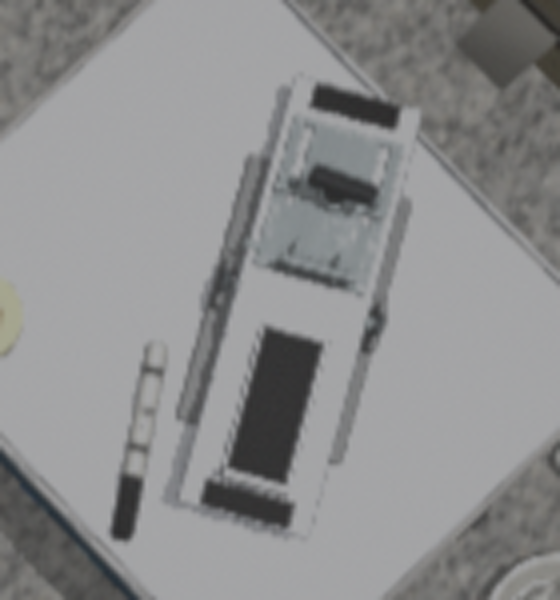

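View pics/s0c.png

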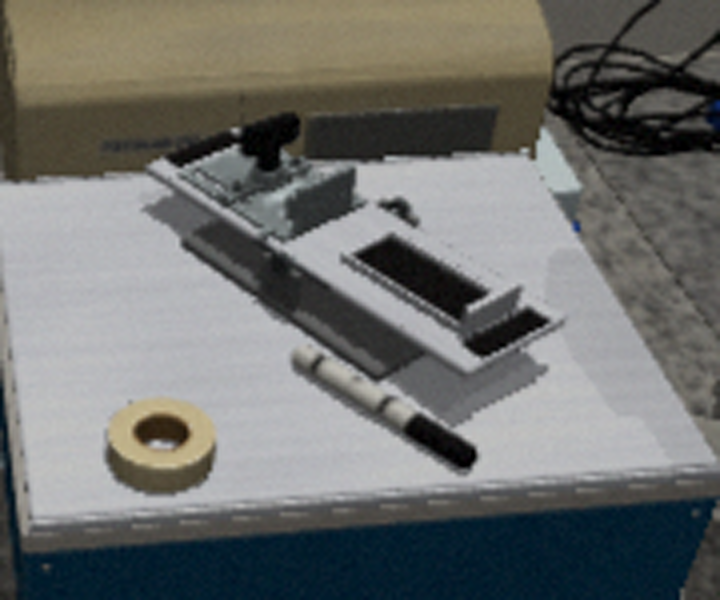

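The scene view shows three pots left of the bath, at (241,292), (243,327) and (235,357) px, with the bottle at (282,340). The tape and marker lie on the cover. The top view shows the mixer with its clamp end at (350,138) and tray end at (320,235). The pointer is on the left edge near (323,172), and the index clip should be near the axle at about (315,180). Next I'll fit the cradle frame from the black pads.

```bash
python3 - <<'E'
from h import *
t=grab("top");s=grab("scene")
g=cv2.cvtColor(t["frame"],cv2.COLOR_RGB2GRAY)
m=np.zeros_like(g);m[120:255,295:375]=(g[120:255,295:375]<85)*255
n,l,st,c=cv2.connectedComponentsWithStats(m)
for i in range(1,n):
    if st[i,4]>25: print(st[i],c[i],atz(t,c[i],0.284))
big=[i for i in range(1,n) if st[i,4]>60]
P=lambda px,z:atz(t,px,z)
cp=P(bot.mark_of("clamp_pad",t)[0]["at"],.285);tp=P(bot.mark_of("tray_pad",t)[0]["at"],.285)
print("pads",cp,tp,np.linalg.norm(cp-tp))
y=(cp-tp)/np.linalg.norm(cp-tp);o=(cp+tp)/2;x=np.cross(y,[0,0,1])
print("origin",o,"y",y,"yaw",np.arctan2(y[1],y[0]))
loc=lambda w:np.array([(w-o)@x,(w-o)@y])
for nme,z in(("stop_pointer",.282),("index_line",.284),("clamp_grip",.322),("stop_fence",.316),("tray",.282),("marker",.254)):
    print(nme,[(np.array(q["at"]),round(q["p"],2),loc(P(q["at"],z))) for q in bot.mark_of(nme,t)[:3]],[(np.array(q["at"]),round(q["p"],2),loc(atz(s,q["at"],z))) for q in bot.mark_of(nme,s)[:3]])
for q in bot.mark_of("pot_a",t)+bot.mark_of("pot_a",s): pass
print([(q["rect"],q["p"]) for q in bot.find_in("index_line",t)+bot.find_in("index_line",s)])
# rectified views in cradle frame at z=.282: 0.4mm/px, x -70..30 , y -60..140
def rect(p,z):
    src=[];dst=[]
    for X,Y in((-65,-40),(35,-40),(35,110),(-65,110)):
        w=o+x*X/1e3+y*Y/1e3;w[2]=z;src.append(proj(p,w));dst.append(((110-Y)*4,(X+65)*4))
    return cv2.warpPerspective(p["frame"],cv2.getPerspectiveTransform(np.float32(src),np.float32(dst)),(600,400),flags=2)
im=np.vstack([rect(t,.284),rect(s,.284)])
cv2.imwrite("pics/r.png",cv2.cvtColor(cv2.resize(im,(450,600)),cv2.COLOR_RGB2BGR))
E
```

```text
[338 132  22  10 121] [348.5785 136.3306] [ 0.6137 -0.219   0.284 ]
[337 151  17  11 114] [344.6053 156.5263] [ 0.5584 -0.2084  0.284 ]
[312 176   7  16  43] [315.0698 181.9535] [ 0.4881 -0.1301  0.284 ]
[317 192  23  39 520] [328.1962 211.0654] [ 0.4114 -0.1654  0.284 ]
[311 230  22  12 134] [321.3284 235.5597] [ 0.3465 -0.1477  0.284 ]
pads [ 0.6112 -0.2232  0.285 ] [ 0.3477 -0.1475  0.285 ] 0.27412557552495986
origin [ 0.4794 -0.1853  0.285 ] y [ 0.9611 -0.2761  0.    ] yaw -0.2797239009197352
stop_pointer [(array([319.5, 171.4]), 0.75, array([-0.0521,  0.0242]))] [(array([295.4, 128.5]), 0.69, array([-0.0445,  0.0323])), (array([333.5, 142.3]), 0.19, array([-0.008 , -0.0701]))]
index_line [] []
clamp_grip [(array([345.5, 156.7]), 0.6, array([-0.002 ,  0.0736]))] [(array([298.5, 100.9]), 0.52, array([0.0064, 0.0831])), (array([271.4, 186.7]), 0.45, array([-0.2637, -0.1418])), (array([237.7, 359.6]), 0.36, array([-0.5128, -0.3843]))]
stop_fence [(array([338.8, 177.2]), 0.87, array([-0.0029,  0.0179]))] [(array([310.5, 114.9]), 0.67, array([-0.0082,  0.0192]))]
tray [(array([326.2, 210. ]), 0.84, array([-0.006 , -0.0695]))] [(array([334.1, 140.6]), 0.98, array([-0.0016, -0.0658])), (array([238.2, 358.6]), 0.46, array([-0.5029, -0.3692])), (array([245.8, 334.7]), 0.41, array([-0.4733, -0.3465]))]
marker [(array([293.3, 221.7]), 0.67, array([-0.0783, -0.1229]))] [(array([324.2, 171.2]), 0.58, array([-0.0791, -0.1155]))]
[]
```

View pics/r.png

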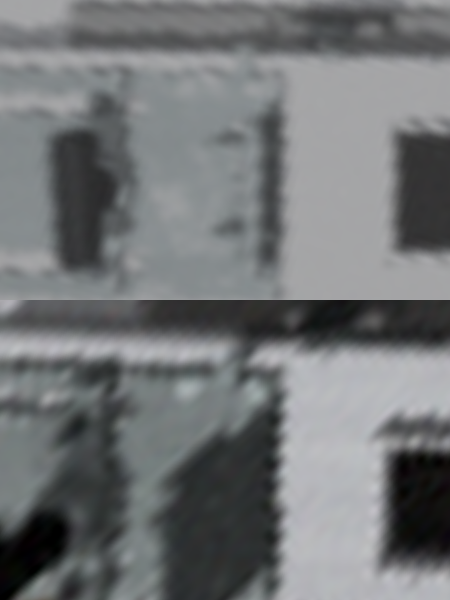

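The rectified view shows the pointer near y≈+30 mm (scene half, px (240,345)), and dark clip and axle clutter from y≈+10 to -20. I'll redo it with the pad-blob frame, enlarged around the clip.

```bash
cat >> h.py <<'E'
o=np.array([.4801,-.1834,.282]);y=np.array([.9661,-.2578,0]);x=np.array([-.2578,-.9661,0])
loc=lambda w:np.array([(w-o)@x,(w-o)@y,w[2]-.282])*1e3
W=lambda X,Y,Z:o+x*X/1e3+y*Y/1e3+np.array([0,0,Z/1e3])
def rect(p,z,x0,x1,y0,y1,k):
    src=[];dst=[]
    for X,Y in((x0,y0),(x1,y0),(x1,y1),(x0,y1)):
        src.append(proj(p,W(X,Y,z)));dst.append(((y1-Y)*k,(X-x0)*k))
    return cv2.cvtColor(cv2.warpPerspective(p["frame"],cv2.getPerspectiveTransform(np.float32(src),np.float32(dst)),(int((y1-y0)*k),int((x1-x0)*k)),flags=2),cv2.COLOR_RGB2BGR)
E
python3 - <<'E'
from h import *
t=grab("top");s=grab("scene")
im=np.vstack([rect(t,0,-75,-30,-30,50,8),rect(s,0,-75,-40,-30,50,8)])
im=cv2.convertScaleAbs(im,alpha=1.4,beta=0)
for Y in range(-30,50,10): cv2.line(im,((50-Y)*8,0),((50-Y)*8,8),(0,0,255),2)
print(im.shape);cv2.imwrite("pics/r2.png",im[:600])
for p in(t,s):
  for n in("index_line","stop_pointer"): print(n,[(loc(atz(p,q["at"],.282)),q["p"]) for q in bot.mark_of(n,p)])
E
```

```text
(640, 640, 3)
index_line []
stop_pointer [(array([-50.434 ,  25.0423,   0.    ]), 0.64)]
index_line []
stop_pointer [(array([-38.9471,  27.3079,   0.    ]), 0.93)]
```

View pics/r2.png

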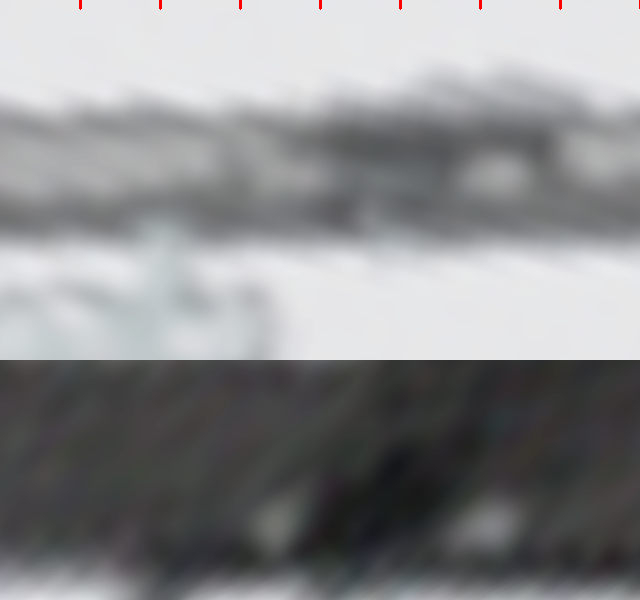

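The top rectified crop shows the pointer tip at about (165,220), so y≈29 mm. The clip's white line is at about (372,212), so y≈3.5 mm. I estimate the bracket has to move about 26 mm and will refine that later. First I'll raise the tool and align it with the cradle.

Request:
{"method": "arm_command", "body": {
  "deltas": [
    [[0, 0, -3], [0, 0, 0], 0],
    [[0, 0, -4], [0, 0, 0], 0],
    [[0, 0, -4], [0, 0, 0], 0],
    [[0, 0, -4], [0, 0, 0], 0],
    [[0, 0, -2], [0, 0, -0.1], 0],
    [[0, 0, 0], [0, 0, -0.13], 0],
    [[0, 0, 0], [0, 0, -0.13], 0],
    [[0, 0, 0], [0, 0, -0.13], 0],
    [[0, 0, 0], [0, 0, -0.13], 0],
    [[0, 0, 0], [0, 0, -0.13], 0],
    [[0, 0, 0], [0, 0, -0.13], 0],
    [[0, 0, 0], [0, 0, 0], 0]
  ]
}}

```text
clock: 3.8
position: [0.2608, -0.568, 0.5747]
tool_rot: [3.142, -0.0, 1.313]
force: [-0.5, -0.2, -0.6]
grip_width: 0.0001
finger_force: 0.0
```

```bash
cat >> h.py <<'E'
def to(X,Y,Z=None,tip=.173,yaw=1.31):
    """delta in tool axes (cm) to bring the tip over cradle point X,Y (Z mm above deck); remaining rz"""
    b=bot.observe();R=Ro.from_euler("xyz",b["tool_rot"]).as_matrix()
    w=W(X,Y,0 if Z is None else Z);w[2]+=tip
    d=R.T@(w-b["position"])*100
    Rt=Ro.from_euler("xyz",[np.pi,0,yaw]).as_matrix()
    print("delta cm",d,"turn",Ro.from_matrix(R.T@Rt).as_rotvec(),"q",b["qpos"],"tip local",loc(b["position"]-[0,0,tip]),"F",b["force"],"clk",b["clock"])
E
python3 -c "
from h import *
to(0,136,30)"
```

```text
delta cm [42.7337 25.0012  8.974 ] turn [ 0.     -0.0002  0.003 ] q [ 1.175   0.4107 -0.1966  1.3443  0.0792  1.3943  0.7227] tip local [ 428.0647 -112.7247  119.6607] F [-0.4776 -0.1574 -0.5637] clk 3.8
```

Request:
{"method": "arm_command", "body": {
  "deltas": [
    [[2, 1.2, 0], [0, 0, 0], 0],
    [[3.7, 2.2, 0], [0, 0, 0], 0],
    [[3.7, 2.2, 0], [0, 0, 0], 0],
    [[3.7, 2.2, 0], [0, 0, 0], 0],
    [[3.7, 2.2, 0], [0, 0, 0], 0],
    [[3.7, 2.2, 0], [0, 0, 0], 0],
    [[3.7, 2.2, 0], [0, 0, 0], 0],
    [[3.7, 2.2, 0], [0, 0, 0], 0],
    [[3.7, 2.2, 0], [0, 0, 0], 0],
    [[3.7, 2.2, 0], [0, 0, 0], 0],
    [[3.7, 2, 1], [0, 0, 0], 0],
    [[3.7, 2, 3], [0, 0, 0], 0],
    [[0, 0, 3], [0, 0, 0], 0],
    [[0, 0, 0], [0, 0, 0], 0]
  ]
}}

```text
clock: 5.2
position: [0.6115, -0.2197, 0.5018]
tool_rot: [-3.136, -0.0, 1.309]
force: [0.2, -1.1, -0.5]
grip_width: 0.0001
finger_force: 0.0
```

```bash
python3 -c "
from h import *
to(0,136,5)"
```

```text
delta cm [ 0.116  -0.0043  4.1836] turn [-0.0061 -0.0001 -0.0011] q [ 0.4772  0.506  -0.3523  1.3874  0.1745  1.2849 -0.1465] tip local [  1.1641 136.2691  46.835 ] F [ 0.1948 -1.0723 -0.4854] clk 5.2
```

Request:
{"method": "arm_command", "body": {
  "deltas": [
    [[0.1, 0, 2], [0, 0, 0], 0],
    [[0, 0, 1.8], [0, 0, 0], 0],
    [[0, 0, 0.5], [0, 0, 0], 0],
    [[0, 0, 0.5], [0, 0, 0], 0],
    [[0, 0, 0.5], [0, 0, 0], 0],
    [[0, 0, 0.3], [0, 0, 0], 0],
    [[0, 0, 0], [0, 0, 0], 0],
    [[0, 0, 0], [0, 0, 0], 0]
  ]
}}

```text
clock: 6.0
position: [0.6117, -0.2197, 0.4501]
tool_rot: [3.141, 0.0, 1.31]
force: [-0.8, -0.5, 1.3]
grip_width: -0.0
finger_force: 0.6
```

```bash
python3 -c "
from h import *
to(0,136,5);s=grab('scene','s1')
cv2.imwrite('pics/s1c.png',cv2.resize(cv2.imread('pics/s1.png')[70:190,230:410],None,fx=4,fy=4,interpolation=2))"
```

```text
delta cm [ 0.1126 -0.0525 -0.9915] turn [0.0004 0.0002 0.0004] q [ 0.478   0.5407 -0.3495  1.4625  0.1927  1.1718 -0.1608] tip local [  1.1277 136.5041  -4.9145] F [-0.8171 -0.5409  1.2866] clk 6.0
```

View pics/s1c.png

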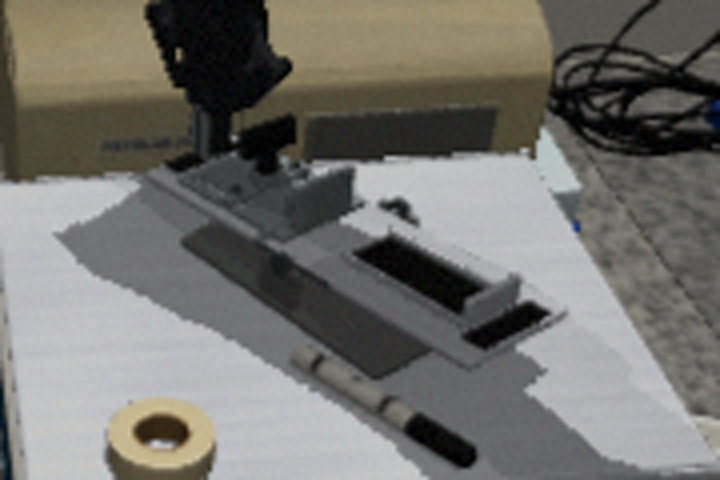

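The finger is pressing the clamp pad at (215,150) and the cradle has started to tilt. I'll press further.

Request:
{"method": "arm_command", "body": {
  "deltas": [
    [[0, 0, 0.4], [0, 0, 0], 0],
    [[0, 0, 0.5], [0, 0, 0], 0],
    [[0, 0, 0.2], [0, 0, 0], 0],
    [[0, 0, 0], [0, 0, 0], 0],
    [[0, 0, 0], [0, 0, 0], 0]
  ]
}}

```text
clock: 6.55
position: [0.6116, -0.2195, 0.439]
tool_rot: [-3.142, 0.0, 1.311]
force: [-4.9, 0.3, 10.1]
grip_width: 0.0003
finger_force: 5.1
```

```bash
python3 -c "
from h import *
to(0,136,5)"
```

```text
delta cm [ 0.1005 -0.0334 -2.1024] turn [-0.0001  0.0001  0.0007] q [ 0.4775  0.5494 -0.3484  1.4769  0.1967  1.1499 -0.1642] tip local [  1.0076 136.308  -16.0236] F [-4.9178  0.3299 10.0627] clk 6.55
```

Request:
{"method": "arm_command", "body": {
  "deltas": [
    [[0, 0, 0], [0, 0, 0], 0],
    [[0, 0, -2], [0, 0, 0], 0],
    [[0, 0, -4], [0, 0, 0], 0],
    [[0, 0, -4], [0, 0, 0], 0],
    [[0, -2, 0], [0, 0, 0], 0],
    [[0, -4, 0], [0, 0, 0], 0],
    [[0, -4.2, 0], [0, 0, 0], 0],
    [[0, -4.2, 0], [0, 0, 0], 0],
    [[0, -4.2, 0], [0, 0, 0], 0],
    [[0, -4.2, 0], [0, 0, 0], 0],
    [[0.1, -4, 0], [0, 0, 0], 0],
    [[0, -1, 3], [0, 0, 0], 0],
    [[0, 0, 3], [0, 0, 0], 0],
    [[0, 0, 0], [0, 0, 0], 0],
    [[0, 0, 0], [0, 0, 0], 0]
  ]
}}

```text
clock: 8.05
position: [0.3437, -0.1471, 0.4792]
tool_rot: [-3.141, -0.0, 1.311]
force: [0.7, 0.3, 0.3]
grip_width: -0.0002
finger_force: 0.0
```

```bash
python3 -c "
from h import *
to(0,-143,-13)"
```

```text
delta cm [ 0.0101 -0.1784  3.7217] turn [-0.0005 -0.0004  0.0011] q [ 0.631   0.0321 -0.3915  2.0793  0.0138  1.0332 -0.027 ] tip local [   0.1132 -141.171    24.2165] F [0.7479 0.2617 0.2915] clk 8.05
```

Request:
{"method": "arm_command", "body": {
  "deltas": [
    [[0, -0.2, 1], [0, 0, 0], 0],
    [[0, 0, 1], [0, 0, 0], 0],
    [[0, 0, 0.8], [0, 0, 0], 0],
    [[0, 0, 0.6], [0, 0, 0], 0],
    [[0, 0, 0.5], [0, 0, 0], 0],
    [[0, 0, 0.2], [0, 0, 0], 0],
    [[0, 0, 0], [0, 0, 0], 0],
    [[0, 0, 0], [0, 0, 0], 0]
  ]
}}

```text
clock: 8.85
position: [0.3416, -0.1466, 0.4379]
tool_rot: [3.141, 0.0, 1.311]
force: [2.1, 0.4, 4.9]
grip_width: -0.0001
finger_force: 2.2
```

```bash
python3 -c "
from h import *
to(0,-143,-15)"
```

```text
delta cm [ 0.0187  0.0332 -0.2127] turn [0.0007 0.     0.0008] q [ 0.6226  0.0804 -0.3967  2.1476  0.0391  0.9195 -0.0566] tip local [   0.1873 -143.3029  -17.1274] F [2.059  0.3623 4.8519] clk 8.85
```

Request:
{"method": "arm_command", "body": {
  "deltas": [
    [[0, 0, 0.2], [0, 0, 0], 0],
    [[0, 0, 0], [0, 0, 0], 0],
    [[0, 0, 0], [0, 0, 0], 0],
    [[0, 0, -2], [0, 0, 0], 0],
    [[0, 0, -4], [0, 0, 0], 2.4],
    [[0, 1, -3.4], [0, 0, 0], 2.4],
    [[0, 4, 0], [0, 0, 0], 2.4],
    [[0, 4, 0], [0, 0, 0], 2.4],
    [[0, 4, 0], [0, 0, 0], 2.4],
    [[0, 3.4, 0], [0, 0, 0], 2.4],
    [[0, 0, 2], [0, 0, 0], 2.4],
    [[0, 0, 0], [0, 0, 0], 2.4],
    [[0, 0, 0], [0, 0, 0], 2.4]
  ]
}}

```text
clock: 10.15
position: [0.4995, -0.1887, 0.5097]
tool_rot: [-3.14, -0.0, 1.311]
force: [-1.1, 0.3, 0.5]
grip_width: 0.0241
finger_force: 0.0
```

```bash
python3 - <<'E'
from h import *
to(0,20.5,18)
t=grab("top");s=grab("scene")
for p in(t,s):
  for n in("index_line","stop_pointer","stop_fence","tray"): print(n,[(loc(atz(p,q["at"],.282 if n!="stop_fence" else .316)),q["p"]) for q in bot.mark_of(n,p)[:2]])
E
```

```text
delta cm [0.0119 0.045  3.673 ] turn [-0.0012 -0.      0.0008] q [ 0.5595  0.2968 -0.3966  1.6845  0.1221  1.1859 -0.1276] tip local [ 0.1198 20.0915 54.7309] F [-1.0674  0.2994  0.5231] clk 10.15
index_line []
stop_pointer [(array([-39.9629,  24.1609,   0.    ]), 0.73), (array([-199.4914,  -67.869 ,    0.    ]), 0.19)]
stop_fence [(array([ 0.4341, 20.3224, 34.    ]), 0.58)]
tray [(array([  1.2321, -68.2141,   0.    ]), 0.9), (array([-48.3856,  25.6388,   0.    ]), 0.34)]
index_line [(array([-119.8601, -146.5805,    0.    ]), 0.4)]
stop_pointer [(array([-43.8364,  31.5765,   0.    ]), 0.92), (array([-457.0572, -387.9312,    0.    ]), 0.41)]
stop_fence [(array([ 8.6564, 21.715 , 34.    ]), 0.56)]
tray [(array([ -3.5612, -76.698 ,   0.    ]), 0.67)]
```

Request:
{"method": "arm_command", "body": {
  "deltas": [
    [[0, 0, 1.2], [0, 0, 0], 2.4],
    [[0, 0, 1.4], [0, 0, 0], 2.4],
    [[0, 0, 1.0], [0, 0, 0], 2.4],
    [[0, 0, 0], [0, 0, 0], 2.4],
    [[0, 0, 0], [0, 0, 0], 0.2],
    [[0, 0, 0], [0, 0, 0], 0.2],
    [[0, 0, 0], [0, 0, 0], 0.2],
    [[0, 0, 0], [0, 0, 0], 0.2]
  ],
  "newtons": 20
}}

```text
clock: 11.45
position: [0.4998, -0.1888, 0.474]
tool_rot: [3.141, 0.0, 1.311]
force: [-1.6, 1.4, 2.3]
grip_width: 0.0051
finger_force: 25.3
```

```bash
python3 -c "
from h import *
to(0,-5,18)"
```

```text
delta cm [ 0.0102 -2.5457  0.0993] turn [0.0004 0.     0.0007] q [ 0.5554  0.3266 -0.3943  1.7373  0.1385  1.1046 -0.1426] tip local [ 0.0849 20.4551 19.0043] F [-1.5577  1.421   2.3056] clk 11.45
```

Request:
{"method": "arm_command", "body": {
  "deltas": [
    [[0, -0.5, 0], [0, 0, 0], 0.2],
    [[0, -0.5, 0], [0, 0, 0], 0.2],
    [[0, -0.5, 0], [0, 0, 0], 0.2],
    [[0, -0.5, 0], [0, 0, 0], 0.2],
    [[0, -0.2, 0], [0, 0, 0], 0.2],
    [[0, 0, 0], [0, 0, 0], 0.2],
    [[0, 0, 0], [0, 0, 0], 0.2]
  ]
}}

```text
clock: 12.15
position: [0.4784, -0.183, 0.4742]
tool_rot: [3.141, 0.0, 1.311]
force: [0.4, 0.5, 9.9]
grip_width: 0.0057
finger_force: 26.2
```

```bash
python3 - <<'E'
from h import *
to(0,-5,18)
t=grab("top");s=grab("scene","s2")
im=np.vstack([rect(t,0,-75,-30,-30,50,8)[:250],rect(s,0,-75,-30,-30,50,8)])
im=cv2.convertScaleAbs(im,alpha=1.5,beta=0)
for Y in range(-30,50,10): cv2.line(im,((50-Y)*8,0),((50-Y)*8,8),(0,0,255),2)
cv2.imwrite("pics/r3.png",im[:600])
for p in(t,s):
  for n in("index_line","stop_pointer"): print(n,[(q["at"],loc(atz(p,q["at"],.282)),q["p"]) for q in bot.mark_of(n,p)[:2]])
E
```

```text
delta cm [ 0.0026 -0.3261  0.1154] turn [0.0006 0.0001 0.0007] q [ 0.5685  0.2886 -0.399   1.7899  0.1253  1.0874 -0.1341] tip local [ 0.0232 -1.7392 19.156 ] F [0.4274 0.5084 9.8699] clk 12.15
index_line [([179.1, 226.6], array([-365.5416, -220.042 ,    0.    ]), 0.15)]
stop_pointer [([320.0, 181.2], array([-41.3321,  -0.0499,   0.    ]), 0.56), ([163.6, 236.0], array([-397.3404, -254.9777,    0.    ]), 0.22)]
index_line [([295.5, 103.1], array([ 45.9483, 129.7186,   0.    ]), 0.34)]
stop_pointer [([301.7, 131.5], array([-38.178 ,  12.8711,   0.    ]), 0.96)]
```

View pics/r3.png

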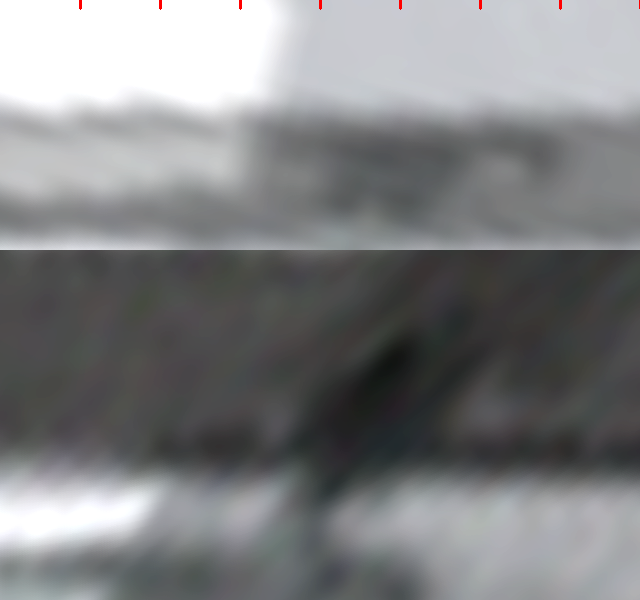

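The crop shows the pointer now at the clip, around (315,490) in the scene half. The light line looks close to (365,212) in the top half, so y≈4. I'll check intensity profiles before and after the slide.

```bash
python3 - <<'E'
from h import *
t=grab("top","t2");s=grab("scene")
ys=np.arange(36,-17,-2.)
print("y",ys.astype(int))
def prof(p,img,X,Z=1):
    g=img.astype(np.float32).mean(2)
    P=np.array([proj(p,W(X,Y,Z)) for Y in ys],np.float32)
    return cv2.remap(g,P[:,0].reshape(1,-1),P[:,1].reshape(1,-1),cv2.INTER_CUBIC)[0].astype(int)
for nm,p,old in(("top",t,"t0"),("scene",s,"s0")):
    a=cv2.imread(f"pics/{old}.png");b=p["frame"]
    for X in(-44,-47,-50,-53,-56): print(nm,X,"\n old",prof(p,a,X),"\n new",prof(p,b,X))
E
```

```text
y [ 36  34  32  30  28  26  24  22  20  18  16  14  12  10   8   6   4   2
   0  -2  -4  -6  -8 -10 -12 -14 -16]
top -44 
 old [138 135 136 139 133 133 131 131 137 141 140 137 136 139 138 136 135 136
 137 131 126 127 127 135 141 138 136] 
 new [141 139 139 130 116 108 104 105 111 113 112 110 108 106 102  98 101 106
 108 110 111 109 108 112 114 110 110]
top -47 
 old [ 87  94 108 115 108  97  88  85  86  88  87  91  91  85  76  80  96  98
  93  86  83  83  86  86  86  86  89] 
 new [88 90 92 90 84 80 82 82 82 82 82 83 86 88 87 85 87 81 75 72 76 80 84 81
 77 77 82]
top -50 
 old [98 93 90 90 89 85 83 83 84 89 92 90 86 79 71 72 82 80 73 69 72 77 82 85
 90 91 87] 
 new [102  97  94  93  91  87  86  88  90  88  83  79  78  72  63  61  66  64
  60  59  66  73  78  77  80  81  82]
top -53 
 old [122 118 119 118 112 111 107  98  94 102 111 112 112 104  89  80  80  82
  79  75  72  75  93 107 115 113  97] 
 new [130 125 126 124 117 116 120 122 112  96  86  85  86  79  68  62  62  64
  62  61  61  63  72  79  84  86  79]
top -56 
 old [124 124 122 122 123 124 121 109 108 113 109  98  89  84  7
[... 526 characters left out ...]
  97  99 105] 
 new [120 114 113 112 101  84  78  78  82  79  79  78  63  45  33  36  49  59
  66  80  80  79  72  76  75  77  81]
scene -50 
 old [86 74 62 52 41 38 41 44 45 44 49 55 60 56 47 43 40 50 47 50 50 52 49 46
 44 44 42] 
 new [72 61 55 49 45 44 43 39 40 43 38 37 41 34 30 30 27 33 34 38 38 39 37 38
 39 36 36]
scene -53 
 old [53 51 47 38 36 39 33 32 32 40 59 64 37 25 27 24 24 27 32 34 37 49 65 67
 71 68 47] 
 new [49 51 49 44 39 44 40 38 37 37 46 45 31 25 22 21 26 28 29 27 27 34 44 43
 45 44 38]
scene -56 
 old [46 46 45 43 45 47 48 48 47 55 74 79 63 38 23 20 21 18 17 21 25 36 57 76
 87 82 60] 
 new [47 49 50 49 48 47 49 50 50 47 54 55 46 33 24 18 18 21 22 24 24 30 44 54
 58 54 46]
```

Request:
{"method": "arm_command", "body": {
  "deltas": [
    [[0, -0.3, 0], [0, 0, 0], 0.2],
    [[0, -0.2, 0], [0, 0, 0], 0.2],
    [[0, 0, 0], [0, 0, 0], 0.2],
    [[0, 0, 0], [0, 0, 0], 0.2],
    [[0, 0, 0], [0, 0, 0], 2.4],
    [[0, 0, 0], [0, 0, 0], 2.4],
    [[0, 0, -1.5], [0, 0, 0], 2.4],
    [[0, 0, -4], [0, 0, 0], 2.4],
    [[0, -4, -2], [0, 0, 0], 2.4],
    [[0, -5, 0], [0, 0, 0], 2.4],
    [[0, -5, 0], [0, 0, 0], 2.4],
    [[0, 0, 0], [0, 0, 0], 2.4]
  ]
}}

```text
clock: 13.75
position: [0.3339, -0.1446, 0.5489]
tool_rot: [-3.141, 0.002, 1.309]
force: [1.5, -0.3, -0.1]
grip_width: 0.0238
finger_force: 0.0
```

```bash
cat >> h.py <<'E'
ys=np.arange(36,-17,-2.)
def prof(p,img,X,Z=1,ys=ys):
    g=img.astype(np.float32).mean(2)
    P=np.array([proj(p,W(X,Y,Z)) for Y in ys],np.float32)
    return cv2.remap(g,P[:,0].reshape(1,-1),P[:,1].reshape(1,-1),cv2.INTER_CUBIC)[0].astype(int)
E
python3 - <<'E'
from h import *
to(0,-6,18)
t=grab("top","t3");s=grab("scene","s3")
print("y",ys.astype(int))
for nm,p,old in(("top",t,"t0"),("scene",s,"s0")):
    a=cv2.imread(f"pics/{old}.png");b=p["frame"]
    for X in(-42,-44,-47,-50,-53): print(nm,X,"\n old",prof(p,a,X),"\n new",prof(p,b,X))
    # fence top profile at X=10
    print("fence\n",prof(p,a,12,34),"\n",prof(p,b,12,34))
for p in(t,s):
  for n in("index_line","stop_pointer","stop_fence"): print(n,[(q["at"],loc(atz(p,q["at"],.282+.034*(n=="stop_fence"))),q["p"]) for q in bot.mark_of(n,p)[:2]])
E
```

```text
delta cm [ 0.0486 14.5267  7.5872] turn [-0.0004  0.0021 -0.0008] q [ 0.6643 -0.0525 -0.3944  1.9754 -0.0192  1.215   0.0155] tip local [   0.1993 -151.2254   93.9246] F [ 1.5248 -0.3428 -0.1032] clk 13.75
y [ 36  34  32  30  28  26  24  22  20  18  16  14  12  10   8   6   4   2
   0  -2  -4  -6  -8 -10 -12 -14 -16]
top -42 
 old [165 161 149 143 142 149 158 159 158 161 165 164 161 159 162 164 159 154
 154 154 156 161 161 158 161 165 165] 
 new [167 166 163 160 162 166 168 163 161 163 167 168 164 162 159 149 147 141
 134 141 153 165 164 161 163 165 167]
top -44 
 old [138 135 136 139 133 133 131 131 137 141 140 137 136 139 138 136 135 136
 137 131 126 127 127 135 141 138 136] 
 new [138 136 135 134 135 136 133 133 137 139 139 136 134 137 135 133 140 143
 130 120 121 128 128 134 140 137 136]
top -47 
 old [ 87  94 108 115 108  97  88  85  86  88  87  91  91  85  76  80  96  98
  93  86  83  83  86  86  86  86  89] 
 new [ 86  87  90  89  86  84  84  85  87  87  87  88  88  85  77  93 121 120
  99  81  79  82  87  86  85  85  89]
top -50 
 old [98 93 90 90 89 85 83 83 84 89 92 90 86 7
[... 1701 characters left out ...]
61 63
 66 60 44]
fence
 [113 131 139 149 161 154 137 118  96  73  51  45  51  76 129 180 186 187
 186 186 187 187 185 186 186 183 176] 
 [121 136 146 157 170 177 186 192 193 193 194 195 194 193 193 193 193 195
 184 154 134 107  69  55  46  32  69]
index_line [([163.4, 236.2], array([-397.6883, -255.6242,    0.    ]), 0.46)]
stop_pointer [([320.0, 182.3], array([-40.5503,  -2.8972,   0.    ]), 0.73)]
stop_fence [([338.0, 186.2], array([ 3.6323, -5.435 , 34.    ]), 0.96)]
index_line []
stop_pointer [([305.5, 132.1], array([-32.2182,   4.9457,   0.    ]), 0.57)]
stop_fence [([319.1, 117.4], array([ 3.3559, -2.6357, 34.    ]), 0.66), ([279.5, 102.9], array([-30.3139, 113.2109,  34.    ]), 0.58)]
```

The pointer peak now sits on the line at y≈3 mm in the top view, within about 1 mm. Next is the clamp knob.

Request:
{"method": "arm_command", "body": {
  "deltas": [
    [[0, 2.4, 0], [0, 0, 0], 4],
    [[0, 4, 0], [0, 0, 0], 4],
    [[0, 4, 0], [0, 0, 0], 4],
    [[0, 4, 0], [0, 0, 0], 4],
    [[0.1, 4, 0], [0, 0, 0], 4],
    [[0, 4, 0], [0, 0, 0], 4],
    [[0, 0, 2.5], [0, 0, 0], 4],
    [[0, 0, 0], [0, 0, 0], 4],
    [[0, 0, 0], [0, 0, 0], 4]
  ]
}}

```text
clock: 15.05
position: [0.5551, -0.2024, 0.5235]
tool_rot: [-3.14, -0.0, 1.311]
force: [-0.1, 0.2, -0.2]
grip_width: 0.0402
finger_force: 0.0
```

```bash
python3 - <<'E'
from h import *
to(-1,72.6,31)
s=grab("scene")
print([(q["at"],loc(atz(s,q["at"],.322)),q["p"]) for q in bot.mark_of("clamp_grip",s)[:2]])
cv2.imwrite('pics/s4c.png',cv2.cvtColor(cv2.resize(s["frame"][60:180,230:380],None,fx=4,fy=4,interpolation=2),cv2.COLOR_RGB2BGR))
E
```

```text
delta cm [ 0.0034 -0.4724  3.7499] turn [-0.0016 -0.0003  0.0009] q [ 0.5386  0.3909 -0.4089  1.5182  0.159   1.2671 -0.1504] tip local [-0.9602 77.3688 68.4912] F [-0.094   0.2459 -0.1909] clk 15.05
[([294.1, 106.3], array([-18.1798,  69.024 ,  40.    ]), 0.57)]
```

View pics/s4c.png

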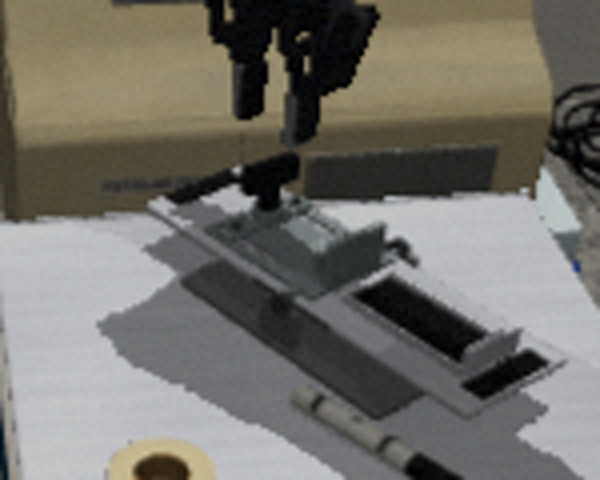

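The open fingers are straight above the knob bar, which is at (270,170) and lies across the cradle. I'll descend, grip and turn it clockwise.

Request:
{"method": "arm_command", "body": {
  "deltas": [
    [[0, -0.5, 0], [0, 0, 0], 4],
    [[0, 0, 1.3], [0, 0, 0], 4],
    [[0, 0, 1.3], [0, 0, 0], 4],
    [[0, 0, 1.1], [0, 0, 0], 4],
    [[0, 0, 0], [0, 0, 0], 4],
    [[0, 0, 0], [0, 0, 0], 0.8],
    [[0, 0, 0], [0, 0, 0], 0.8],
    [[0, 0, 0], [0, 0, 0], 0.8],
    [[0, 0, 0], [0, 0, 0], 0.8]
  ],
  "newtons": 30
}}

```text
clock: 16.05
position: [0.5516, -0.2015, 0.4885]
tool_rot: [3.135, -0.0, 1.311]
force: [11.5, -3.2, 5.1]
grip_width: 0.0132
finger_force: 29.3
```

```bash
python3 -c "
from h import *
to(-1,72.6,31);b=bot.observe();print(b['grip_width'],b['finger_force'],b['moment'])"
```

```text
delta cm [ 0.0006 -0.1203  0.2466] turn [ 0.0066 -0.0001  0.0006] q [ 0.5403  0.4065 -0.4076  1.5846  0.171   1.1792 -0.1622] tip local [-0.9939 73.7726 33.4736] F [11.5222 -3.2262  5.0611] clk 16.05
0.013226410376011686 29.34243249386782 [-0.876  -2.6867 -0.0239]
```

Request:
{"method": "arm_command", "body": {
  "deltas": [
    [[0, 0.12, 0], [0, 0, 0], 0.8],
    [[0, 0, 0], [0, 0, 0], 0.8],
    [[0, 0, 0], [0, 0, 0], 0.8]
  ]
}}

```text
clock: 16.35
position: [0.5524, -0.2016, 0.488]
tool_rot: [3.137, -0.0, 1.311]
force: [7.5, -2.3, 3.8]
grip_width: 0.013
finger_force: 29.6
```

```bash
python3 -c "
from h import *
to(-1,72.6,31);b=bot.observe();print(b['grip_width'],b['finger_force'],b['moment'])"
```

```text
delta cm [-0.0005 -0.1946  0.2002] turn [ 0.0044 -0.0001  0.0007] q [ 0.5395  0.4088 -0.4073  1.5824  0.1714  1.1814 -0.1624] tip local [-1.0056 74.5232 33.0108] F [ 7.463  -2.3253  3.7837] clk 16.35
0.013047729054787127 29.58050823661324 [-0.5725 -1.683  -0.0439]
```

Request:
{"method": "arm_command", "body": {
  "deltas": [
    [[0, 0.18, 0], [0, 0, 0], 0.8],
    [[0, 0, 0], [0, 0, 0], 0.8],
    [[0, 0, 0], [0, 0, 0.06], 0.8],
    [[0, 0, 0], [0, 0, 0.12], 0.8],
    [[0, 0, 0], [0, 0, 0.12], 0.8],
    [[0, 0, 0], [0, 0, 0], 0.8]
  ]
}}

```text
clock: 16.95
position: [0.5536, -0.2019, 0.4871]
tool_rot: [3.14, -0.0, 1.009]
force: [4.9, -2.5, 2.5]
grip_width: 0.0134
finger_force: 30.2
```

```bash
python3 -c "
from h import *
to(-1,72.6,31);b=bot.observe();print(b['grip_width'],b['finger_force'],b['moment'])"
```

```text
delta cm [-0.099  -0.2997  0.1124] turn [ 0.0015 -0.     -0.3014] q [ 0.4944  0.4055 -0.3439  1.5817  0.1448  1.178  -0.4413] tip local [-1.0557 75.7397 32.1286] F [ 4.8739 -2.5063  2.4529] clk 16.95
0.013354427053132781 30.227512882556766 [-0.6128 -1.0196 -0.0578]
```

Request:
{"method": "arm_command", "body": {
  "deltas": [
    [[0, 0, 0], [0, 0, 0.12], 0.8],
    [[0, 0, 0], [0, 0, 0.12], 0.8],
    [[0, 0, 0], [0, 0, 0.12], 0.8],
    [[0, 0, 0], [0, 0, 0.12], 0.8],
    [[0, 0, 0], [0, 0, 0.12], 0.8],
    [[0, 0, 0], [0, 0, 0.12], 0.8],
    [[0, 0, 0], [0, 0, 0.12], 0.8],
    [[0, 0, 0], [0, 0, 0.12], 0.8],
    [[0, 0, 0], [0, 0, 0.06], 0.8],
    [[0, 0, 0], [0, 0, 0], 0.8],
    [[0, 0, 0], [0, 0, 0], 0.8]
  ]
}}

```text
clock: 18.05
position: [0.5537, -0.2023, 0.4872]
tool_rot: [3.14, -0.002, -0.005]
force: [6.0, -4.1, 3.4]
grip_width: 0.0128
finger_force: 29.4
```

```bash
python3 -c "
from h import *
to(-1,72.6,31);b=bot.observe();print(b['grip_width'],b['finger_force'],b['moment'])"
```

```text
delta cm [-0.3169 -0.1146  0.1235] turn [ 0.0023 -0.001  -1.3154] q [ 0.3482  0.3915 -0.1374  1.5895  0.0577  1.1622 -1.3779] tip local [-0.6922 75.9385 32.2427] F [ 5.9878 -4.1222  3.406 ] clk 18.05
0.012816319375030864 29.39899488177616 [-0.9473 -1.37   -0.0129]
```

Request:
{"method": "arm_command", "body": {
  "deltas": [
    [[0, 0, 0], [0, 0, 0.06], 0.8],
    [[0, 0, 0], [0, 0, 0.06], 0.8],
    [[0, 0, 0], [0, 0, 0], 0.8]
  ]
}}

```text
clock: 18.35
position: [0.553, -0.2023, 0.4866]
tool_rot: [3.141, 0.001, -0.127]
force: [0.1, -4.3, 1.5]
grip_width: 0.0127
finger_force: 32.3
```

```bash
python3 -c "
from h import *
b=bot.observe();print(b['grip_width'],b['finger_force'],b['moment'],b['tool_rot'],b['force'])"
```

```text
0.012662338454665243 32.27842183216126 [-0.9245  0.1627 -0.085 ] [ 3.1409  0.0007 -0.1274] [ 0.0796 -4.2655  1.4797]
```

Request:
{"method": "arm_command", "body": {
  "deltas": [
    [[0, 0, 0], [0, 0, 0], 4],
    [[0, 0, 0], [0, 0, 0], 4],
    [[0, 0, 0], [0, 0, 0], 4],
    [[0, 0, -2], [0, 0, 0], 4],
    [[0, 0, -4], [0, 0, 0], 5],
    [[0, 0, -4], [0, 0, 0], 5],
    [[-4, 0, -1], [0, 0, 0], 5],
    [[-4, 0, 0], [0, 0, 0], 5],
    [[-4, 0, 0], [0, 0, 0], 5],
    [[-4, 0, 0], [0, 0, 0], 5],
    [[-4, 0, 0], [0, 0, 0], 5],
    [[0, 0, 0], [0, 0, 0], 5]
  ]
}}

```text
clock: 19.55
position: [0.3512, -0.1758, 0.5975]
tool_rot: [3.141, -0.001, -0.13]
force: [1.9, -0.4, 0.8]
grip_width: 0.0498
finger_force: 0.0
```

```bash
python3 - <<'E'
from h import *
t=grab("top","t5");s=grab("scene","s5")
b=bot.observe();print(b["position"],b["tool_rot"],b["qpos"])
for X in(-42,-44,-47,-50): print(X,prof(t,t["frame"],X),prof(s,s["frame"],X))
a=cv2.resize(t["frame"][110:290,140:370],None,fx=2.6,fy=2.6,interpolation=2)
cv2.imwrite("pics/v5.png",cv2.cvtColor(a,cv2.COLOR_RGB2BGR))
for p in(t,s): print([(np.array(q["at"]),atz(p,q["at"],0),round(q["p"],2)) for q in bot.mark_of("pot_a",p)])
for p in(t,s): print([(np.round(q["rect"]),atz(p,[q["rect"][0]+q["rect"][2]/2,q["rect"][1]+q["rect"][3]/2],.016),round(q["p"],2)) for q in bot.find_in("pot_a",p)])
print("bath corner",atz(t,[223,182],.246),atz(t,[317,97],.246),atz(t,[325,288],.246))
E
```

```text
[ 0.3545 -0.176   0.5972] [ 3.1413 -0.0013 -0.1286] [ 0.4081 -0.03   -0.094   1.8363 -0.0028  1.3338 -1.3847]
-42 [170 169 165 162 164 169 170 166 163 165 169 170 166 164 163 158 153 144
 136 145 156 166 166 164 168 171 171] [152 159 176 168 171 172 166 168 173 167 172 157 144 129 103  81  66  95
 157 192 184 181 182 177 183 184 184]
-44 [142 139 138 136 138 139 136 138 142 145 143 139 137 142 142 144 148 145
 129 122 124 131 132 140 146 143 141] [162 160 165 162 164 167 161 161 164 159 165 159 141 122  91  71  61  64
 118 171 174 170 170 168 168 175 163]
-47 [ 90  91  92  91  88  87  88  89  90  91  92  92  92  88  80  98 126 124
 104  85  81  85  91  90  88  88  92] [131 124 121 115 118 117 115 113 114 108 115 120 112  92  71  60  60  58
  62  95 108 108  99 103  99 102 109]
-50 [102  95  95  93  90  87  86  90  95  99  99  93  89  81  75  79  93  90
  79  73  74  80  86  89  93  94  91] [79 69 61 57 52 50 54 49 50 50 50 57 62 53 47 44 42 48 43 48 49 50 43 43
 45 47 47]
[(array([204.1, 209.3]), array([0.4309, 0.1899, 0.    ]), 0.66), (array([164.8, 237.1]), array([0.3391, 0.3123, 0.    ]), 0.65), (array([180.1, 229.5]), array([0.3644, 0.2644, 0.    ]), 0.63)]
[(array([239.7, 293.9]), array([0.4435, 0.1862, 0.    ]), 0.71), (array([237.9, 360. ]), array([0.3426, 0.3163, 0.    ]), 0.6), (array([248.4, 333.4]), array([0.362 , 0.2544, 0.    ]), 0.49), (array([355.1, 153.3]), array([ 0.4778, -0.5253,  0.    ]), 0.47)]
[(array([175., 222.,  12.,  10.]), array([0.3722, 0.2613, 0.016 ]), 0.45)]
[(array([229., 346.,  14.,  19.]), array([0.3479, 0.3172, 0.016 ]), 0.75), (array([238., 321.,  13.,  16.]), array([0.37  , 0.2585, 0.016 ]), 0.75), (array([236., 286.,  13.,  16.]), array([0.4331, 0.1886, 0.016 ]), 0.72)]
bath corner [0.4876 0.1167 0.246 ] [ 0.7324 -0.1383  0.246 ] [ 0.2084 -0.1638  0.246 ]
```

View pics/v5.png

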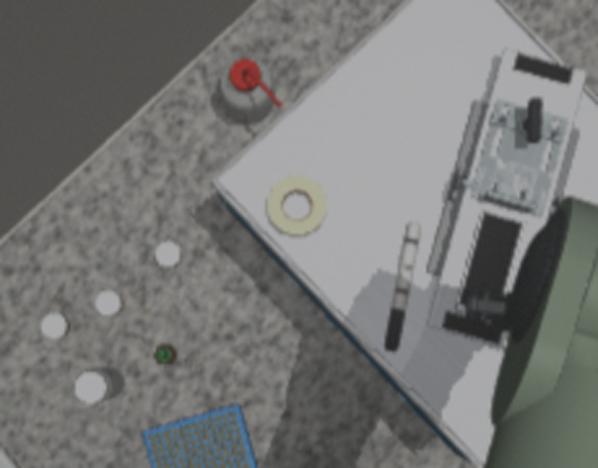

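The knob bar at crop (535,120) now lies along the deck, so it has turned about 80°, and the pointer is unchanged. The pots' caps are at crop (168,253), (107,303) and (53,326). I'll measure them by cap blobs.

```bash
cat >> h.py <<'E'
def pots(t):
    f=t["frame"].astype(int);m=((f.min(2)>150)&(f.max(2)-f.min(2)<30)).astype(np.uint8)
    n,l,st,c=cv2.connectedComponentsWithStats(m);out=[]
    for i in range(1,n):
        if 20<st[i,4]<160:
            w=atz(t,c[i],.030)
            if .25<w[0]<.6 and .1<w[1]<.42: out.append((w,st[i,4],c[i]))
    return out
def go(w,tipz,yaw=-.26,tip=.173):
    b=bot.observe();R=Ro.from_euler("xyz",b["tool_rot"]).as_matrix()
    T=np.array([w[0],w[1],tipz+tip]);Rt=Ro.from_euler("xyz",[np.pi,0,yaw]).as_matrix()
    print("delta cm in present tool axes",R.T@(T-b["position"])*100,"in final axes",Rt.T@(T-b["position"])*100,"turn",Ro.from_matrix(R.T@Rt).as_rotvec(),"clk",b["clock"],"F",b["force"],"q",b["qpos"])
E
python3 - <<'E'
from h import *
t=grab("top")
for q in pots(t): print(*q)
go([.434,.188],.16)
E
```

```text
[0.4356 0.1876 0.03  ] 68 [203.9706 207.0588]
[0.3745 0.2578 0.03  ] 68 [180.9706 225.9412]
[0.345  0.3222 0.03  ] 66 [160.0606 234.9091]
[0.2722 0.2751 0.03  ] 102 [174.1667 258.6863]
delta cm in present tool axes [  3.124  -37.1153  26.3399] in final axes [ -1.7907 -37.2096  26.3313] turn [-0.0002  0.0009  0.1314] clk 19.9 F [0.3738 0.4559 0.2329] q [ 0.4074 -0.0267 -0.094   1.8353 -0.0027  1.3338 -1.3853]
```

Request:
{"method": "arm_command", "body": {
  "deltas": [
    [[0, -1, 0], [0, 0, 0.13], 5],
    [[-0.2, -3.5, 0], [0, 0, 0], 5],
    [[-0.2, -4.5, 0], [0, 0, 0], 5],
    [[-0.2, -4.5, 0], [0, 0, 0], 5],
    [[-0.2, -4.5, 0], [0, 0, 0], 5],
    [[-0.2, -4.5, 0], [0, 0, 0], 5],
    [[-0.2, -4.5, 0], [0, 0, 0], 5],
    [[-0.2, -4.5, 0], [0, 0, 0], 5],
    [[-0.2, -4.2, 2], [0, 0, 0], 5],
    [[-0.2, -1.5, 4], [0, 0, 0], 5],
    [[0, 0, 4], [0, 0, 0], 5],
    [[0, 0, 4], [0, 0, 0], 5],
    [[0, 0, 4], [0, 0, 0], 5],
    [[0, 0, 4], [0, 0, 0], 5],
    [[0, 0, 0], [0, 0, 0], 5],
    [[0, 0, 0], [0, 0, 0], 5]
  ]
}}

```text
clock: 21.5
position: [0.4318, 0.1891, 0.3772]
tool_rot: [3.141, 0.001, -0.258]
force: [0.3, 0.6, 0.5]
grip_width: 0.0504
finger_force: 0.0
```

```bash
python3 - <<'E'
from h import *
t=grab("top");s=grab("scene")
for q in pots(t): print(*q)
print([(np.round(q["rect"]),atz(s,[q["rect"][0]+q["rect"][2]/2,q["rect"][1]+q["rect"][3]/2],.016),round(q["p"],2)) for q in bot.find_in("pot_a",s)])
go([.4350,.188],.010)
E
```

```text
[0.3449 0.3223 0.03  ] 64 [160.0312 234.9375]
[0.272 0.275 0.03 ] 101 [174.198  258.7327]
[(array([228., 349.,  16.,  21.]), array([0.3416, 0.3218, 0.016 ]), 0.7), (array([238., 322.,  10.,  15.]), array([0.3725, 0.2608, 0.016 ]), 0.7), (array([235., 281.,  13.,  19.]), array([0.4393, 0.1847, 0.016 ]), 0.45), (array([295., 113.,  33.,  20.]), array([ 0.7002, -0.5783,  0.016 ]), 0.43)]
delta cm in present tool axes [ 0.254   0.0146 19.5436] in final axes [ 0.2894 -0.0218 19.5431] turn [-0.0019 -0.0018  0.0006] clk 21.65 F [-0.148  -0.6616 -0.0246] q [-0.2729  0.3281 -0.3262  2.0081  0.1413  0.824  -2.5091]
```

Joint 7 is close to its limit, so I'll take the half-turned equivalent grasp.

Request:
{"method": "arm_command", "body": {
  "deltas": [
    [[0, 0, 0], [0, 0, -0.08], 5],
    [[0, 0, 0], [0, 0, -0.145], 5],
    [[0, 0, 0], [0, 0, -0.145], 5],
    [[0, 0, 0], [0, 0, -0.145], 5],
    [[0, 0, 0], [0, 0, -0.145], 5],
    [[0, 0, 0], [0, 0, -0.145], 5],
    [[0, 0, 0], [0, 0, -0.145], 5],
    [[0, 0, 0], [0, 0, -0.145], 5],
    [[0, 0, 0], [0, 0, -0.145], 5],
    [[0, 0, 0], [0, 0, -0.145], 5],
    [[0, 0, 0], [0, 0, -0.145], 5],
    [[0, 0, 0], [0, 0, -0.145], 5],
    [[0, 0, 0], [0, 0, -0.145], 5],
    [[0, 0, 0], [0, 0, -0.145], 5],
    [[0, 0, 0], [0, 0, -0.145], 5],
    [[0, 0, 0], [0, 0, -0.145], 5],
    [[0, 0, 0], [0, 0, -0.145], 5],
    [[0, 0, 0], [0, 0, -0.145], 5],
    [[0, 0, 0], [0, 0, -0.145], 5],
    [[0, 0, 0], [0, 0, -0.145], 5]
  ]
}}

```text
clock: 23.65
position: [0.4321, 0.1881, 0.3783]
tool_rot: [3.14, 0.002, 2.58]
force: [0.8, -1.2, -0.2]
grip_width: 0.0498
finger_force: 0.0
```

Request:
{"method": "arm_command", "body": {
  "deltas": [
    [[0, 0, 0], [0, 0, -0.145], 5],
    [[0, 0, 3], [0, 0, -0.145], 5],
    [[0, 0, 3], [0, 0, -0.01], 5],
    [[0, 0, 3], [0, 0, 0], 5],
    [[0, 0, 0], [0, 0, 0], 5]
  ]
}}

```text
clock: 24.15
position: [0.4316, 0.1876, 0.2855]
tool_rot: [-3.14, -0.001, 2.875]
force: [0.5, -0.4, 0.5]
grip_width: 0.0501
finger_force: 0.0
```

```bash
python3 - <<'E'
from h import *
go([.4350,.188],.010,2.8816)
E
```

```text
delta cm in present tool axes [-0.3275  0.143  10.2519] in final axes [-0.3144  0.1239 10.2525] turn [-0.0017 -0.0014 -0.0068] clk 24.15 F [ 0.4881 -0.4028  0.4933] q [ 0.1474  0.6207 -0.9156  2.0666  0.6988  0.799   0.1064]
```

Request:
{"method": "arm_command", "body": {
  "deltas": [
    [[-0.3, 0.1, 3], [0, 0, 0], 5],
    [[0, 0, 3], [0, 0, 0], 5],
    [[0, 0, 2.5], [0, 0, 0], 5],
    [[0, 0, 1.7], [0, 0, 0], 5],
    [[0, 0, 0], [0, 0, 0], 5],
    [[0, 0, 0], [0, 0, 0], 2.8],
    [[0, 0, 0], [0, 0, 0], 2.8],
    [[0, 0, 0], [0, 0, 0], 2.8],
    [[0, 0, 0], [0, 0, 0], 2.8]
  ],
  "newtons": 20
}}

```text
clock: 25.05
position: [0.4356, 0.1887, 0.1866]
tool_rot: [3.14, 0.003, 2.875]
force: [-0.3, -0.2, 8.2]
grip_width: 0.0312
finger_force: 19.9
```

```bash
python3 - <<'E'
from h import *
go([.4350,.188],.010,2.8816);b=bot.observe();print(b["grip_width"],b["finger_force"])
E
```

```text
delta cm in present tool axes [ 0.036  -0.0845  0.361 ] in final axes [ 0.0356 -0.0836  0.3612] turn [ 0.0016  0.0026 -0.0065] clk 25.05 F [-0.3184 -0.2368  8.2046] q [ 0.0162  0.776  -0.7394  2.1005  0.9312  0.63   -0.0817]
0.031248293804875638 19.86556828022003
```

Request:
{"method": "arm_command", "body": {
  "deltas": [
    [[0, 0, -2], [0, 0, 0], 2.8],
    [[0, 0, -4], [0, 0, 0], 2.8],
    [[0, 0, -4], [0, 0, 0], 2.8],
    [[0, 0, -4], [0, 0, 0], 2.8],
    [[0, 0, -4], [0, 0, 0], 2.8],
    [[0, 0, -4], [0, 0, 0], 2.8],
    [[0, 0, -4], [0, 0, 0], 2.8],
    [[0, 0, -4], [0, 0, 0], 2.8],
    [[0, 0, -4], [0, 0, 0], 2.8],
    [[0, 0, -3], [0, 0, 0], 2.8],
    [[0, 0, 0], [0, 0, 0], 2.8]
  ]
}}

```text
clock: 26.15
position: [0.4339, 0.1894, 0.5593]
tool_rot: [3.139, 0.005, 2.876]
force: [-0.5, 0.0, -1.6]
grip_width: 0.0311
finger_force: 20.2
```

```bash
python3 - <<'E'
from h import *
go(W(0,-102,0),.282+.0136+.03,2.8816);b=bot.observe();print(b["grip_width"],b["finger_force"])
E
```

```text
delta cm in present tool axes [ -4.0014 -34.8307   6.0019] in final axes [ -3.85   -34.8358   6.0712] turn [ 0.0026  0.0053 -0.0053] clk 26.15 F [-0.489   0.0483 -1.6347] q [ 0.4201  0.2891 -1.1819  1.7186  0.2793  1.3153  0.4878]
0.03112839587011923 20.161329209804535
```

Request:
{"method": "arm_command", "body": {
  "deltas": [
    [[-0.2, -2, 0], [0, 0, 0], 2.8],
    [[-0.4, -3.5, 0], [0, 0, 0], 2.8],
    [[-0.4, -3.5, 0], [0, 0, 0], 2.8],
    [[-0.4, -3.5, 0], [0, 0, 0], 2.8],
    [[-0.4, -3.5, 0], [0, 0, 0], 2.8],
    [[0, 0, 0], [0, 0, 0], 2.8]
  ]
}}

```text
clock: 26.75
position: [0.4092, 0.0259, 0.5549]
tool_rot: [-3.139, 0.0, 2.87]
force: [-0.8, -0.2, 0.5]
grip_width: 0.0313
finger_force: 20.2
```

```bash
python3 - <<'E'
from h import *
go(W(0,-102,0),.282+.0136+.03,2.8816);b=bot.observe();print(b["grip_width"],b["finger_force"])
E
```

```text
delta cm in present tool axes [ -2.2464 -18.3556   5.6789] in final axes [ -2.0374 -18.395    5.6302] turn [-0.0026  0.0003 -0.0115] clk 26.75 F [-0.7649 -0.2231  0.5157] q [ 0.9047  0.1093 -1.1814  1.8543  0.1091  1.2485  0.99  ]
0.031259714713820975 20.202132761478424
```

Request:
{"method": "arm_command", "body": {
  "deltas": [
    [[-0.4, -3.5, 0], [0, 0, -0.01], 2.8],
    [[-0.4, -4, 0], [0, 0, 0], 2.8],
    [[-0.4, -4, 0], [0, 0, 0], 2.8],
    [[-0.4, -4, 0], [0, 0, 0], 2.8],
    [[-0.4, -2.8, 0], [0, 0, 0], 2.8],
    [[0, 0, 2.5], [0, 0, 0], 2.8],
    [[0, 0, 2], [0, 0, 0], 2.8],
    [[0, 0, 0], [0, 0, 0], 2.8],
    [[0, 0, 0], [0, 0, 0], 2.8]
  ]
}}

```text
clock: 27.65
position: [0.3829, -0.1521, 0.5105]
tool_rot: [3.142, 0.0, 2.887]
force: [-0.1, 0.1, -0.3]
grip_width: 0.0311
finger_force: 20.2
```

```bash
python3 - <<'E'
from h import *
go(W(0,-102,0),.282+.0136+.001,2.8816);b=bot.observe();print(b["grip_width"],b["finger_force"])
E
```

```text
delta cm in present tool axes [ 0.0051 -0.5214  4.0921] in final axes [ 0.0017 -0.5214  4.0921] turn [0.     0.0001 0.0053] clk 27.65 F [-0.07    0.1465 -0.2538] q [ 1.1785  0.139  -1.0259  1.9319  0.1308  1.1404  1.4182]
0.031143837195270124 20.24184823036194
```

Request:
{"method": "arm_command", "body": {
  "deltas": [
    [[0, -0.5, 0], [0, 0, 0], 2.8],
    [[0, 0, 1.5], [0, 0, 0], 2.8],
    [[0, 0, 1.5], [0, 0, 0], 2.8],
    [[0, 0, 0.8], [0, 0, 0], 2.8],
    [[0, 0, 0.3], [0, 0, 0], 2.8],
    [[0, 0, 0], [0, 0, 0], 2.8],
    [[0, 0, 0], [0, 0, 0], 2.8]
  ]
}}

```text
clock: 28.35
position: [0.3817, -0.1575, 0.4693]
tool_rot: [-3.141, 0.001, 2.886]
force: [-0.4, 0.2, 0.1]
grip_width: 0.0312
finger_force: 20.3
```

```bash
python3 - <<'E'
from h import *
go(W(0,-102,0),.282+.0136+.001,2.8816);b=bot.observe();print(b["grip_width"],b["finger_force"])
s=grab("scene")
cv2.imwrite('pics/s6c.png',cv2.cvtColor(cv2.resize(s["frame"][90:190,280:400],None,fx=5,fy=5,interpolation=2),cv2.COLOR_RGB2BGR))
E
```

```text
delta cm in present tool axes [ 0.0259  0.0385 -0.0332] in final axes [ 0.026   0.0384 -0.0332] turn [-0.0002  0.0007  0.0043] clk 28.35 F [-0.376   0.2291  0.1437] q [ 1.1488  0.196  -1.0124  1.9965  0.1922  1.0477  1.3634]
0.031170405888682248 20.277956128120422
```

View pics/s6c.png

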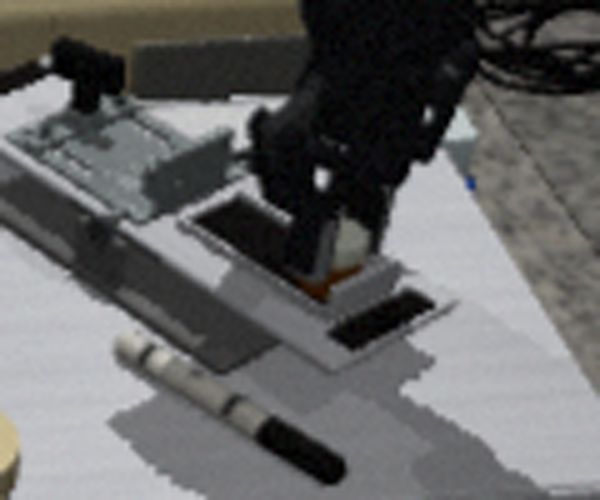

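The pot, amber at (325,285), is inside the channel near the cheek. I'll lower a touch and release.

Request:
{"method": "arm_command", "body": {
  "deltas": [
    [[0, 0, 0.1], [0, 0, 0], 2.8],
    [[0, 0, 0], [0, 0, 0], 2.8],
    [[0, 0, 0], [0, 0, 0], 5],
    [[0, 0, 0], [0, 0, 0], 5],
    [[0, 0, 0], [0, 0, 0], 5],
    [[0, 0, -2], [0, 0, 0], 5],
    [[0, 0, -4], [0, 0, 0], 5],
    [[0, 0, -4], [0, 0, 0], 5],
    [[0, 3, 0], [0, 0, 0], 5],
    [[0, 4.5, 0], [0, 0, 0], 5],
    [[0, 4.5, 0], [0, 0, 0], 5],
    [[0, 4.5, 0], [0, 0, 0], 5],
    [[0, 4.5, 0], [0, 0, 0], 5],
    [[0, 4.5, 0], [0, 0, 0], 5],
    [[0, 0, 0], [0, 0, 0], 5]
  ]
}}

```text
clock: 29.9
position: [0.4458, 0.0953, 0.5678]
tool_rot: [3.139, -0.001, 2.895]
force: [-1.2, -0.2, 0.2]
grip_width: 0.0499
finger_force: 0.0
```

```bash
python3 - <<'E'
from h import *
t=grab("top");s=grab("scene","s7")
for q in pots(t): print(*q)
print([(np.round(q["rect"]),atz(s,[q["rect"][0]+q["rect"][2]/2,q["rect"][1]+q["rect"][3]/2],.016),round(q["p"],2)) for q in bot.find_in("pot_a",s)])
print([(loc(atz(p,q["at"],.282)),round(q["p"],2)) for p in(t,s) for q in bot.mark_of("pot_a",p)])
go([.372,.258],.16,2.8816)
E
```

```text
[0.37   0.2622 0.03  ] 32 [179.5   227.375]
[0.3449 0.3223 0.03  ] 64 [160.0312 234.9375]
[0.2719 0.2748 0.03  ] 100 [174.24 258.77]
[(array([279.,  97.,  93.,  67.]), array([ 0.6279, -0.567 ,  0.016 ]), 0.64), (array([338., 134.,  17.,  14.]), array([ 0.5307, -0.553 ,  0.016 ]), 0.61), (array([229., 347.,  16.,  23.]), array([0.3424, 0.3201, 0.016 ]), 0.56), (array([240., 321.,  10.,  18.]), array([0.3693, 0.2587, 0.016 ]), 0.46)]
[(array([-363.5379, -216.7203,    0.    ]), 0.64), (array([  -2.651 , -102.0965,    0.    ]), 0.6), (array([-394.2129, -257.0659,    0.    ]), 0.48), (array([-507.0251, -361.7082,    0.    ]), 0.73), (array([ -1.7177, -94.3943,   0.    ]), 0.71), (array([-476.8312, -341.0155,    0.    ]), 0.68)]
delta cm in present tool axes [11.5054 14.5662 23.4521] in final axes [11.5347 14.5299 23.4602] turn [-0.0006  0.      0.002 ] clk 30.15 F [-0.1886  0.328  -0.1021] q [ 0.6901  0.2392 -1.2024  1.7409  0.2306  1.32    0.752 ]
```

Request:
{"method": "arm_command", "body": {
  "deltas": [
    [[1.5, 2, 0], [0, 0, 0], 5],
    [[2.5, 3, 0], [0, 0, 0], 5],
    [[2.5, 3.2, 0], [0, 0, 0], 5],
    [[2.5, 3.2, 0], [0, 0, 0], 5],
    [[2.5, 3.2, 2], [0, 0, 0], 5],
    [[0, 0, 4], [0, 0, 0], 5],
    [[0, 0, 4], [0, 0, 0], 5],
    [[0, 0, 4], [0, 0, 0], 5],
    [[0, 0, 4], [0, 0, 0], 5],
    [[0, 0, 4], [0, 0, 0], 5],
    [[0, 0, 0], [0, 0, 0], 5],
    [[0, 0, 0], [0, 0, 0], 5]
  ]
}}

```text
clock: 31.35
position: [0.3722, 0.2591, 0.3487]
tool_rot: [-3.142, -0.0, 2.885]
force: [-0.3, 1.6, 1.1]
grip_width: 0.0502
finger_force: 0.0
```

```bash
python3 - <<'E'
from h import *
t=grab("top");s=grab("scene")
for q in pots(t): print(*q)
print([(np.round(q["rect"]),atz(s,[q["rect"][0]+q["rect"][2]/2,q["rect"][1]+q["rect"][3]/2],.016),round(q["p"],2)) for q in bot.find_in("pot_a",s)])
go([.371,.2585],.012,2.8816)
E
```

```text
[0.2706 0.2755 0.03  ] 91 [174.     259.1868]
[(array([338., 134.,  14.,  14.]), array([ 0.5358, -0.547 ,  0.016 ]), 0.63), (array([229., 350.,  12.,  19.]), array([0.3447, 0.3234, 0.016 ]), 0.58), (array([310., 113.,  62.,  52.]), array([ 0.5513, -0.5496,  0.016 ]), 0.58), (array([240., 320.,  10.,  17.]), array([0.3705, 0.2558, 0.016 ]), 0.54)]
delta cm in present tool axes [ 0.1398 -0.1562 16.4519] in final axes [ 0.1041 -0.1298 16.4524] turn [0.0016 0.0021 0.0029] clk 31.5 F [ 0.0867  0.2307 -0.2953] q [ 0.0631  0.5127 -1.0468  2.0548  0.5765  0.8969  0.0073]
```

Request:
{"method": "arm_command", "body": {
  "deltas": [
    [[0.1, -0.1, 3], [0, 0, 0], 5],
    [[0, 0, 3.5], [0, 0, 0], 5],
    [[0, 0, 3.5], [0, 0, 0], 5],
    [[0, 0, 3], [0, 0, 0], 5],
    [[0, 0, 2], [0, 0, 0], 5],
    [[0, 0, 1], [0, 0, 0], 5],
    [[0, 0, 0], [0, 0, 0], 5],
    [[0, 0, 0], [0, 0, 0], 2.8],
    [[0, 0, 0], [0, 0, 0], 2.8],
    [[0, 0, 0], [0, 0, 0], 2.8],
    [[0, 0, 0], [0, 0, 0], 2.8]
  ],
  "newtons": 20
}}

```text
clock: 32.6
position: [0.371, 0.259, 0.189]
tool_rot: [3.14, 0.002, 2.885]
force: [-0.8, 0.2, 6.1]
grip_width: 0.031
finger_force: 19.4
```

```bash
python3 - <<'E'
from h import *
go([.371,.2585],.012,2.8816);b=bot.observe();print(b["grip_width"],b["finger_force"])
E
```

```text
delta cm in present tool axes [-0.0135 -0.0447  0.3989] in final axes [-0.0143 -0.0441  0.399 ] turn [0.0015 0.0016 0.0037] clk 32.6 F [-0.818   0.1547  6.0876] q [-0.1699  0.7579 -0.7569  2.1547  0.9635  0.6132 -0.322 ]
0.031046577383896407 19.446544647216797
```

Request:
{"method": "arm_command", "body": {
  "deltas": [
    [[0, 0, -2], [0, 0, 0], 2.8],
    [[0, 0, -4], [0, 0, 0], 2.8],
    [[0, 0, -4], [0, 0, 0], 2.8],
    [[0, 0, -4], [0, 0, 0], 2.8],
    [[0, 0, -4], [0, 0, 0], 2.8],
    [[0, 0, -4], [0, 0, 0], 2.8],
    [[0, 0, -4], [0, 0, 0], 2.8],
    [[0, 0, -4], [0, 0, 0], 2.8],
    [[0, 0, -4], [0, 0, 0], 2.8],
    [[0, 0, -3.2], [0, 0, 0], 2.8],
    [[0, 0, 0], [0, 0, 0], 2.8]
  ]
}}

```text
clock: 33.7
position: [0.3698, 0.2596, 0.5638]
tool_rot: [3.139, 0.005, 2.886]
force: [0.3, 0.2, -0.4]
grip_width: 0.0313
finger_force: 20.3
```

```bash
python3 - <<'E'
from h import *
go(W(0,-66,0),.282+.017+.03,2.8816);b=bot.observe();print(b["grip_width"],b["finger_force"])
E
```

```text
delta cm in present tool axes [-15.2498 -40.0522   6.1271] in final axes [-15.4485 -39.9681   6.1784] turn [0.0031 0.0047 0.0042] clk 33.7 F [ 0.3467  0.2354 -0.4314] q [ 0.3068  0.247  -1.2461  1.7551  0.2456  1.3092  0.3215]
0.03131839174947248 20.278290510177612
```

Request:
{"method": "arm_command", "body": {
  "deltas": [
    [[-0.7, -1.8, 0], [0, 0, 0], 2.8],
    [[-1.4, -3.5, 0], [0, 0, 0], 2.8],
    [[-1.4, -3.5, 0], [0, 0, 0], 2.8],
    [[-1.4, -3.5, 0], [0, 0, 0], 2.8],
    [[-1.4, -3.5, 0], [0, 0, 0], 2.8],
    [[-1.4, -3.5, 0], [0, 0, 0], 2.8],
    [[-1.4, -3.5, 0], [0, 0, 0], 2.8],
    [[-1.4, -3.5, 0], [0, 0, 0], 2.8],
    [[-1.4, -3.5, 0], [0, 0, 0], 2.8],
    [[-1.4, -3.5, 0], [0, 0, 0], 2.8],
    [[-1.4, -3.5, 0], [0, 0, 0], 2.8],
    [[-0.7, -3.1, 0], [0, 0, 0], 2.8],
    [[0, 0, 3], [0, 0, 0], 2.8],
    [[0, 0, 0], [0, 0, 0], 2.8],
    [[0, 0, 0], [0, 0, 0], 2.8]
  ]
}}

```text
clock: 35.2
position: [0.4184, -0.1654, 0.5303]
tool_rot: [3.141, -0.0, 2.887]
force: [0.0, 0.4, 0.8]
grip_width: 0.0312
finger_force: 20.3
```

```bash
python3 - <<'E'
from h import *
go(W(0,-66,0),.282+.016+.0,2.8816);b=bot.observe();print(b["grip_width"],b["finger_force"])
E
```

```text
delta cm in present tool axes [ 0.1761 -0.1513  5.935 ] in final axes [ 0.1778 -0.1514  5.935 ] turn [ 0.0001 -0.0004  0.0055] clk 35.2 F [0.0023 0.4439 0.7804] q [ 1.1176  0.2098 -1.0102  1.8209  0.1891  1.2143  1.3669]
0.031187809051505276 20.293778479099274
```

Request:
{"method": "arm_command", "body": {
  "deltas": [
    [[0.2, -0.15, 1], [0, 0, 0], 2.8],
    [[0, 0, 2], [0, 0, 0], 2.8],
    [[0, 0, 2], [0, 0, 0], 2.8],
    [[0, 0, 0.6], [0, 0, 0], 2.8],
    [[0, 0, 0.35], [0, 0, 0], 2.8],
    [[0, 0, 0], [0, 0, 0], 2.8],
    [[0, 0, 0], [0, 0, 0], 2.8]
  ]
}}

```text
clock: 35.9
position: [0.4164, -0.167, 0.4709]
tool_rot: [-3.141, 0.001, 2.886]
force: [-0.6, 0.9, 1.1]
grip_width: 0.0309
finger_force: 20.4
```

```bash
python3 - <<'E'
from h import *
go(W(0,-66,0),.282+.016+.0,2.8816)
E
```

```text
delta cm in present tool axes [ 0.0246  0.0584 -0.0084] in final axes [ 0.0248  0.0583 -0.0083] turn [-0.0003  0.001   0.0043] clk 35.9 F [-0.6166  0.896   1.1377] q [ 1.0802  0.2723 -0.9899  1.9191  0.2578  1.0835  1.3002]
```

Contact is just felt, so I'll release and go for the third pot.

Request:
{"method": "arm_command", "body": {
  "deltas": [
    [[0, 0, 0], [0, 0, 0], 5],
    [[0, 0, 0], [0, 0, 0], 5],
    [[0, 0, 0], [0, 0, 0], 5],
    [[0, 0, -2], [0, 0, 0], 5],
    [[0, 0, -4], [0, 0, 0], 5],
    [[0, 0, -3.5], [0, 0, 0], 5],
    [[0, 3, 0], [0, 0, 0], 5],
    [[0.5, 4.5, 0], [0, 0, 0], 5],
    [[0.5, 4.5, 0], [0, 0, 0], 5],
    [[0.5, 4.5, 0], [0, 0, 0], 5],
    [[0.5, 4.5, 0], [0, 0, 0], 5],
    [[0.5, 4.5, 0], [0, 0, 0], 5],
    [[0, 0, 0], [0, 0, 0], 5]
  ]
}}

```text
clock: 37.2
position: [0.4559, 0.0918, 0.5656]
tool_rot: [3.139, 0.0, 2.894]
force: [-1.0, -1.1, 0.5]
grip_width: 0.0502
finger_force: 0.0
```

```bash
python3 - <<'E'
from h import *
t=grab("top");s=grab("scene")
for q in pots(t): print(*q)
print([(np.round(q["rect"]),atz(s,[q["rect"][0]+q["rect"][2]/2,q["rect"][1]+q["rect"][3]/2],.016),round(q["p"],2)) for q in bot.find_in("pot_a",s)])
print([(loc(atz(p,q["at"],.282)),round(q["p"],2)) for p in(t,s) for q in bot.mark_of("pot_a",p)])
go([.345,.3205],.16,2.8816)
E
```

```text
[0.3449 0.3223 0.03  ] 64 [160.0312 234.9375]
[0.2719 0.2748 0.03  ] 100 [174.24 258.77]
[(array([230., 348.,  12.,  21.]), array([0.344 , 0.3207, 0.016 ]), 0.74), (array([332., 129.,   6.,  15.]), array([ 0.5767, -0.5539,  0.016 ]), 0.72), (array([338., 135.,  16.,  14.]), array([ 0.5299, -0.5459,  0.016 ]), 0.58)]
[(array([  -5.5177, -107.5953,    0.    ]), 0.58), (array([ -4.4284, -66.5492,   0.    ]), 0.47), (array([-513.6705, -364.0861,    0.    ]), 0.8), (array([   2.4118, -101.1548,    0.    ]), 0.66), (array([  3.5502, -74.0663,   0.    ]), 0.63)]
delta cm in present tool axes [16.81   19.9609 23.2033] in final axes [16.8549 19.9138 23.2112] turn [-0.0004 -0.0001  0.0022] clk 37.45 F [ 0.0959 -0.3288  0.2152] q [ 0.6417  0.2496 -1.1435  1.7261  0.2347  1.3174  0.7633]
```

Request:
{"method": "arm_command", "body": {
  "deltas": [
    [[1.8, 2, 0], [0, 0, 0], 5],
    [[3, 3.6, 0], [0, 0, 0], 5],
    [[3, 3.6, 0], [0, 0, 0], 5],
    [[3, 3.6, 0], [0, 0, 0], 5],
    [[3, 3.6, 0], [0, 0, 0], 5],
    [[3, 3.6, 1], [0, 0, 0], 5],
    [[0, 0, 4], [0, 0, 0], 5],
    [[0, 0, 4], [0, 0, 0], 5],
    [[0, 0, 4], [0, 0, 0], 5],
    [[0, 0, 0], [0, 0, 0], 5],
    [[0, 0, 0], [0, 0, 0], 5]
  ]
}}

```text
clock: 38.55
position: [0.3452, 0.3216, 0.4362]
tool_rot: [3.141, -0.0, 2.885]
force: [-0.1, 0.1, 0.8]
grip_width: 0.0498
finger_force: 0.0
```

```bash
python3 - <<'E'
from h import *
s=grab("scene","s8")
print([(np.round(q["rect"]),atz(s,[q["rect"][0]+q["rect"][2]/2,q["rect"][1]+q["rect"][3]/2],.016),round(q["p"],2)) for q in bot.find_in("pot_a",s)])
go([.345,.3205],.012,2.8816)
E
```

```text
[(array([230., 348.,  11.,  20.]), array([0.3459, 0.321 , 0.016 ]), 0.63), (array([330., 130.,  11.,  13.]), array([ 0.5773, -0.5518,  0.016 ]), 0.45), (array([338., 133.,  18.,  18.]), array([ 0.5272, -0.5468,  0.016 ]), 0.43)]
delta cm in present tool axes [ 0.0189 -0.1991 25.2147] in final axes [-0.0173 -0.1499 25.2151] turn [0.002  0.0014 0.0028] clk 38.65 F [ 0.252   0.0318 -0.2107] q [-0.0044  0.4214 -1.1252  1.9116  0.4334  1.0783  0.0061]
```

View pics/s8.png

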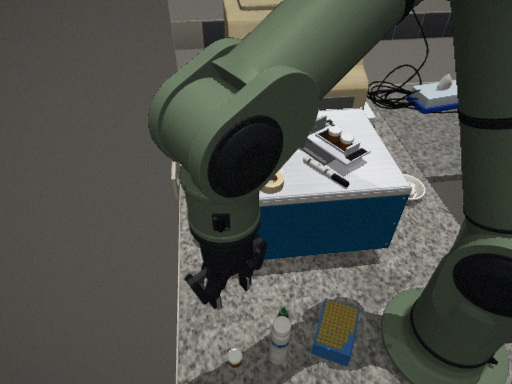

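Two pots stand in the tray at (335,134) and (347,141), and the gripper is above the last pot at (235,357), clear of the bottle.

Request:
{"method": "arm_command", "body": {
  "deltas": [
    [[0, -0.15, 3], [0, 0, 0], 5],
    [[0, 0, 4], [0, 0, 0], 5],
    [[0, 0, 4], [0, 0, 0], 5],
    [[0, 0, 4], [0, 0, 0], 5],
    [[0, 0, 4], [0, 0, 0], 5],
    [[0, 0, 3], [0, 0, 0], 5],
    [[0, 0, 2], [0, 0, 0], 5],
    [[0, 0, 1], [0, 0, 0], 5],
    [[0, 0, 0], [0, 0, 0], 5],
    [[0, 0, 0], [0, 0, 0], 2.8],
    [[0, 0, 0], [0, 0, 0], 2.8],
    [[0, 0, 0], [0, 0, 0], 2.8],
    [[0, 0, 0], [0, 0, 0], 2.8]
  ],
  "newtons": 20
}}

```text
clock: 39.95
position: [0.3448, 0.3207, 0.1866]
tool_rot: [3.14, 0.002, 2.885]
force: [-0.5, -1.0, 6.9]
grip_width: 0.031
finger_force: 19.7
```

```bash
python3 - <<'E'
from h import *
go([.345,.3205],.012,2.8816);b=bot.observe();print(b["grip_width"],b["finger_force"],b["position"])
E
```

```text
delta cm in present tool axes [-0.0232 -0.0183  0.1584] in final axes [-0.0235 -0.018   0.1584] turn [0.0018 0.0015 0.0035] clk 39.95 F [-0.4783 -1.0099  6.8528] q [-0.3155  0.7773 -0.7513  2.1092  0.9443  0.6331 -0.4265]
0.030971135183062812 19.71429795026779 [0.3448 0.3207 0.1866]
```

Request:
{"method": "arm_command", "body": {
  "deltas": [
    [[0, 0, -2], [0, 0, 0], 2.8],
    [[0, 0, -4], [0, 0, 0], 2.8],
    [[0, 0, -4], [0, 0, 0], 2.8],
    [[0, 0, -4], [0, 0, 0], 2.8],
    [[0, 0, -4], [0, 0, 0], 2.8],
    [[0, 0, -4], [0, 0, 0], 2.8],
    [[0, 0, -4], [0, 0, 0], 2.8],
    [[0, 0, -4], [0, 0, 0], 2.8],
    [[0, 0, -4], [0, 0, 0], 2.8],
    [[0, 0, -3.6], [0, 0, 0], 2.8],
    [[0, 0, 0], [0, 0, 0], 2.8]
  ]
}}

```text
clock: 41.05
position: [0.3434, 0.3211, 0.5659]
tool_rot: [3.137, 0.004, 2.886]
force: [0.6, 0.6, -0.8]
grip_width: 0.031
finger_force: 20.1
```

```bash
python3 - <<'E'
from h import *
go(W(0,-31,0),.282+.0136+.03,2.8816);b=bot.observe();print(b["grip_width"],b["position"])
E
```

```text
delta cm in present tool axes [-22.8619 -45.3699   6.6272] in final axes [-23.0854 -45.2414   6.7301] turn [0.0045 0.0045 0.0043] clk 41.05 F [ 0.5852  0.6009 -0.7507] q [ 0.1037  0.2828 -1.2067  1.7135  0.2754  1.3285  0.1595]
0.031017168758517562 [0.3434 0.3211 0.5659]
```

Request:
{"method": "arm_command", "body": {
  "deltas": [
    [[-1, -1.9, 0], [0, 0, 0], 2.8],
    [[-1.75, -3.5, 0], [0, 0, 0], 2.8],
    [[-1.75, -3.5, 0], [0, 0, 0], 2.8],
    [[-1.75, -3.5, 0], [0, 0, 0], 2.8],
    [[-1.75, -3.5, 0], [0, 0, 0], 2.8],
    [[-1.75, -3.5, 0], [0, 0, 0], 2.8],
    [[-1.75, -3.5, 0], [0, 0, 0], 2.8],
    [[-1.75, -3.5, 0], [0, 0, 0], 2.8],
    [[-1.75, -3.5, 0], [0, 0, 0], 2.8],
    [[-1.75, -3.5, 0], [0, 0, 0], 2.8],
    [[-1.75, -3.5, 0], [0, 0, 0], 2.8],
    [[-1.75, -3.5, 0], [0, 0, 0], 2.8],
    [[-1.75, -3.5, 0], [0, 0, 0], 2.8],
    [[-0.8, -1.3, 2], [0, 0, 0], 2.8],
    [[0, 0, 0], [0, 0, 0], 2.8],
    [[0, 0, 0], [0, 0, 0], 2.8]
  ]
}}

```text
clock: 42.65
position: [0.4502, -0.1738, 0.5416]
tool_rot: [3.141, -0.0, 2.887]
force: [0.3, 0.5, 0.8]
grip_width: 0.031
finger_force: 20.1
```

```bash
python3 - <<'E'
from h import *
go(W(0,-31,0),.282+.0136,2.8816);b=bot.observe();print(b["grip_width"],b["position"])
E
```

```text
delta cm in present tool axes [-0.0363 -0.1651  7.3013] in final axes [-0.0356 -0.1619  7.3013] turn [ 0.0004 -0.0002  0.0049] clk 42.65 F [0.2757 0.5067 0.7635] q [ 1.0204  0.26   -0.9442  1.7332  0.22    1.2609  1.3401]
0.031014494579010544 [ 0.4502 -0.1738  0.5416]
```

Request:
{"method": "arm_command", "body": {
  "deltas": [
    [[0, -0.15, 2], [0, 0, 0], 2.8],
    [[0, 0, 2.4], [0, 0, 0], 2.8],
    [[0, 0, 2], [0, 0, 0], 2.8],
    [[0, 0, 0.6], [0, 0, 0], 2.8],
    [[0, 0, 0.3], [0, 0, 0], 2.8],
    [[0, 0, 0], [0, 0, 0], 2.8],
    [[0, 0, 0], [0, 0, 0], 2.8]
  ]
}}

```text
clock: 43.35
position: [0.4503, -0.1758, 0.4691]
tool_rot: [-3.141, 0.001, 2.886]
force: [1.0, 0.2, -0.2]
grip_width: 0.0311
finger_force: 21.2
```

```bash
python3 - <<'E'
from h import *
go(W(0,-31,0),.282+.0136,2.8816)
E
```

```text
delta cm in present tool axes [0.0197 0.0309 0.0516] in final axes [0.0197 0.0308 0.0516] turn [-0.0003  0.0012  0.0044] clk 43.35 F [ 1.0151  0.1526 -0.1875] q [ 0.9844  0.3306 -0.9195  1.8467  0.2935  1.1063  1.2729]
```

Request:
{"method": "arm_command", "body": {
  "deltas": [
    [[0, 0, 0.1], [0, 0, 0], 2.8],
    [[0, 0, 0], [0, 0, 0], 2.8],
    [[0, 0, 0], [0, 0, 0], 5],
    [[0, 0, 0], [0, 0, 0], 5],
    [[0, 0, 0], [0, 0, 0], 5],
    [[0, 0, -2], [0, 0, 0], 5],
    [[0, 0, -4], [0, 0, 0], 5],
    [[0, 0, -4], [0, 0, 0], 3],
    [[-4, 0, 0], [0, 0, 0], 0],
    [[-4, 0, 0], [0, 0, 0], 0],
    [[-4, 0, 0], [0, 0, 0], 0],
    [[-4, 0, 0], [0, 0, 0], 0],
    [[-1, 0, 0], [0, 0, 0], 0],
    [[0, 0, 0], [0, 0, 0], 0],
    [[0, 0, 0], [0, 0, 0], 0]
  ]
}}

```text
clock: 44.85
position: [0.614, -0.2186, 0.5672]
tool_rot: [3.141, -0.0, 2.886]
force: [-0.6, 0.8, 0.7]
grip_width: 0.0003
finger_force: 0.0
```

```bash
python3 - <<'E'
from h import *
to(0,138,5,yaw=2.8816)
t=grab("top","t9");s=grab("scene","s9")
for X in(-44,-47): print(X,prof(t,t["frame"],X),prof(s,s["frame"],X))
a=np.hstack([cv2.resize(s["frame"][75:195,250:390],(420,360),interpolation=2),cv2.resize(t["frame"][120:250,280:380],(277,360),interpolation=2)])
cv2.imwrite("pics/v9.png",cv2.cvtColor(a,cv2.COLOR_RGB2BGR))
print([(loc(atz(p,q["at"],.282)),round(q["p"],2)) for p in(t,s) for q in bot.mark_of("pot_a",p)])
E
```

```text
delta cm [ 0.0469 -0.0507 10.719 ] turn [ 0.0001 -0.0004  0.0047] q [ 0.7502  0.5687 -0.8657  1.2553  0.4235  1.5007  1.2535] tip local [ -0.4976 138.4778 112.1901] F [-0.5682  0.775   0.6622] clk 44.85
-44 [114 111 111 111 112 113 111 112 115 115 113 111 110 113 112 106 104 104
 102 107 111 110 110 114 116 112 112] [112 108 116 116 112 113 112 110 116 114 110 100  91  82  62  51  54  62
  84 109 115 114 116 113 115 120 111]
-47 [83 84 86 85 82 80 81 82 83 83 84 86 85 77 66 71 87 87 79 74 77 81 85 83
 78 79 84] [89 77 72 76 79 76 77 70 74 80 82 77 66 52 40 36 40 45 53 73 79 82 82 84
 82 85 84]
[(array([  1.4379, -37.7221,   0.    ]), 0.68), (array([ -6.8669, -60.6287,   0.    ]), 0.59), (array([  -7.5607, -110.1095,    0.    ]), 0.47), (array([ -3.347 , -98.8684,   0.    ]), 0.63), (array([  3.2819, -24.6868,   0.    ]), 0.61), (array([ -9.1749, -83.0069,   0.    ]), 0.59)]
```

View pics/v9.png

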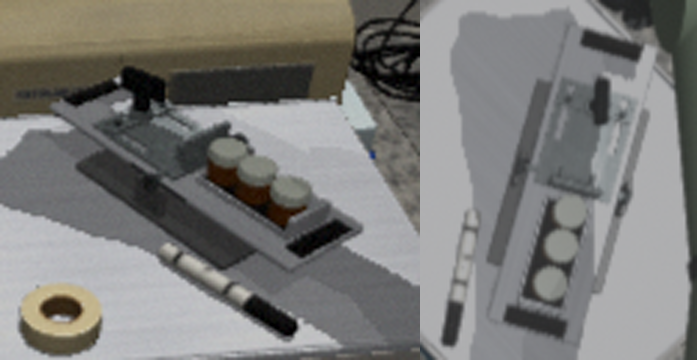

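All three pots stand upright in the tray (scene crop (227,165), (257,180) and (290,195)), with the pointer still at the clip. Now the loaded rock: clamp end first, gently.

Request:
{"method": "arm_command", "body": {
  "deltas": [
    [[0, 0, 3], [0, 0, 0], 0],
    [[0, 0, 4], [0, 0, 0], 0],
    [[0, 0, 2.5], [0, 0, 0], 0],
    [[0, 0, 0.5], [0, 0, 0], 0],
    [[0, 0, 0.5], [0, 0, 0], 0],
    [[0, 0, 0.4], [0, 0, 0], 0],
    [[0, 0, 0.4], [0, 0, 0], 0],
    [[0, 0, 0.4], [0, 0, 0], 0],
    [[0, 0, 0.4], [0, 0, 0], 0],
    [[0, 0, 0.3], [0, 0, 0], 0],
    [[0, 0, 0.2], [0, 0, 0], 0],
    [[0, 0, 0], [0, 0, 0], 0],
    [[0, 0, 0], [0, 0, 0], 0]
  ]
}}

```text
clock: 46.35
position: [0.6146, -0.219, 0.4413]
tool_rot: [3.142, 0.0, 2.886]
force: [1.0, 0.3, 4.1]
grip_width: -0.0002
finger_force: 1.9
```

```bash
python3 - <<'E'
from h import *
to(0,138,-16,yaw=2.8816)
E
```

```text
delta cm [ 0.1149 -0.0268  0.2319] turn [0.0001 0.0002 0.0041] q [ 0.7578  0.651  -0.8364  1.4493  0.4922  1.2589  1.1874] tip local [ -0.2733 139.1205 -13.6804] F [1.0401 0.3064 4.1024] clk 46.35
```

Request:
{"method": "arm_command", "body": {
  "deltas": [
    [[0, 0, 0.2], [0, 0, 0], 0],
    [[0, 0, 0.1], [0, 0, 0], 0],
    [[0, 0, 0], [0, 0, 0], 0],
    [[0, 0, 0], [0, 0, 0], 0]
  ]
}}

```text
clock: 46.75
position: [0.6145, -0.2189, 0.4388]
tool_rot: [-3.141, 0.0, 2.886]
force: [-3.2, -0.2, 13.6]
grip_width: -0.0
finger_force: 6.5
```

```bash
python3 - <<'E'
from h import *
to(0,138,-16,yaw=2.8816)
E
```

```text
delta cm [ 0.1036 -0.0363 -0.0184] turn [-0.0002  0.0004  0.0041] q [ 0.7575  0.6528 -0.8356  1.4529  0.4943  1.2541  1.1855] tip local [ -0.3685 139.0083 -16.1832] F [-3.1949 -0.2145 13.5767] clk 46.75
```

Request:
{"method": "arm_command", "body": {
  "deltas": [
    [[0, 0, -0.3], [0, 0, 0], 0],
    [[0, 0, -0.4], [0, 0, 0], 0],
    [[0, 0, -0.4], [0, 0, 0], 0],
    [[0, 0, -0.4], [0, 0, 0], 0],
    [[0, 0, -0.4], [0, 0, 0], 0],
    [[0, 0, -0.4], [0, 0, 0], 0],
    [[0, 0, -0.4], [0, 0, 0], 0],
    [[0, 0, -3], [0, 0, 0], 0],
    [[0, 0, -4], [0, 0, 0], 0],
    [[0, 0, -4], [0, 0, 0], 0],
    [[3, 0, 0], [0, 0, 0], 0],
    [[4.5, 0, 0], [0, 0, 0], 0],
    [[4.5, 0, 0], [0, 0, 0], 0],
    [[4.5, 0, 0], [0, 0, 0], 0],
    [[4.5, 0, 0], [0, 0, 0], 0],
    [[4.5, 0, 0], [0, 0, 0], 0],
    [[3.2, 0, 0], [0, 0, 0], 0],
    [[0, 0, 0], [0, 0, 0], 0],
    [[0, 0, 0], [0, 0, 0], 0]
  ]
}}

```text
clock: 48.65
position: [0.3367, -0.1462, 0.5757]
tool_rot: [-3.139, 0.001, 2.885]
force: [-0.4, 0.2, -0.3]
grip_width: -0.0001
finger_force: 0.0
```

```bash
python3 - <<'E'
from h import *
to(0,-144,-16,yaw=2.8816)
t=grab("top");s=grab("scene")
print([(loc(atz(p,q["at"],.282)),round(q["p"],2)) for p in(t,s) for q in bot.mark_of("pot_a",p)])
E
```

```text
delta cm [-0.4068  0.133  13.6724] turn [-0.0022  0.001   0.0029] q [ 1.2842 -0.0649 -0.9542  1.8998 -0.053   1.2786  1.66  ] tip local [   1.0433 -148.1743  120.7226] F [-0.4106  0.2136 -0.339 ] clk 48.65
[(array([  3.0999, -34.7416,   0.    ]), 0.67), (array([ -2.5613, -99.4629,   0.    ]), 0.74), (array([ 12.873 , -19.8841,   0.    ]), 0.52), (array([  5.9707, -72.1316,   0.    ]), 0.48)]
```

Request:
{"method": "arm_command", "body": {
  "deltas": [
    [[-0.3, 0.1, 3], [0, 0, 0], 0],
    [[0, 0, 4], [0, 0, 0], 0],
    [[0, 0, 3], [0, 0, 0], 0],
    [[0, 0, 1], [0, 0, 0], 0],
    [[0, 0, 0.5], [0, 0, 0], 0],
    [[0, 0, 0.4], [0, 0, 0], 0],
    [[0, 0, 0.4], [0, 0, 0], 0],
    [[0, 0, 0.4], [0, 0, 0], 0],
    [[0, 0, 0.4], [0, 0, 0], 0],
    [[0, 0, 0.3], [0, 0, 0], 0],
    [[0, 0, 0.3], [0, 0, 0], 0],
    [[0, 0, 0.2], [0, 0, 0], 0],
    [[0, 0, 0], [0, 0, 0], 0],
    [[0, 0, 0], [0, 0, 0], 0]
  ]
}}

```text
clock: 50.25
position: [0.3405, -0.1462, 0.4371]
tool_rot: [-3.14, 0.001, 2.886]
force: [-8.0, 1.4, 36.2]
grip_width: -0.0001
finger_force: 18.4
```

```bash
python3 - <<'E'
from h import *
to(0,-144,-17,yaw=2.8816)
E
```

```text
delta cm [-0.0493  0.002  -0.0868] turn [-0.0011  0.0009  0.0039] q [ 1.1849  0.1441 -1.0099  2.1308  0.1528  0.9386  1.4037] tip local [   0.0234 -144.4648  -17.8687] F [-7.9968  1.4396 36.1708] clk 50.25
```

Request:
{"method": "arm_command", "body": {
  "deltas": [
    [[0, 0, -0.2], [0, 0, 0], 0],
    [[0, 0, -0.3], [0, 0, 0], 0],
    [[0, 0, -0.3], [0, 0, 0], 0],
    [[0, 0, -0.4], [0, 0, 0], 0],
    [[0, 0, -0.4], [0, 0, 0], 0],
    [[0, 0, -0.4], [0, 0, 0], 0],
    [[0, 0, -0.4], [0, 0, 0], 0],
    [[0, 0, -0.4], [0, 0, 0], 0],
    [[0, 0, -2], [0, 0, 0], 0],
    [[0, 0, -4], [0, 0, 0], 0],
    [[0, 0, -4], [0, 0, 0], 0],
    [[0, 0, -2], [0, 0, 0], 0],
    [[0, -4, 0], [0, 0, 0], 0],
    [[0, -4, 0], [0, 0, 0], 0],
    [[0, -4, 0], [0, 0, 0], 0],
    [[0, -4, 0], [0, 0, 0], 0],
    [[0, 0, 0], [0, 0, 0], 0],
    [[0, 0, 0], [0, 0, 0], 0]
  ]
}}

```text
clock: 52.05
position: [0.2994, -0.3014, 0.584]
tool_rot: [3.14, -0.0, 2.885]
force: [0.6, 0.5, 0.2]
grip_width: 0.0001
finger_force: 0.0
```

```bash
python3 - <<'E'
from h import *
t=grab("top");s=grab("scene")
for X in(-44,-47): print(X,prof(t,t["frame"],X),prof(s,s["frame"],X))
a=np.hstack([cv2.resize(s["frame"][75:195,250:390],(420,360),interpolation=2),cv2.resize(t["frame"][120:250,280:380],(277,360),interpolation=2)])
cv2.imwrite("pics/v10.png",cv2.cvtColor(a,cv2.COLOR_RGB2BGR));print(bot.observe()["force"])
E
```

```text
-44 [141 136 134 134 138 140 137 138 141 142 141 136 134 139 139 141 146 144
 130 121 122 128 129 137 143 140 138] [170 164 172 171 170 170 166 164 172 167 164 154 143 132 100  72  63  65
 117 170 175 175 176 172 172 178 171]
-47 [ 88  88  90  90  87  87  88  88  89  89  90  91  90  85  79  93 115 116
  98  82  80  84  89  89  86  86  90] [115 102  98  99 106 104 104  99 101 104 108 101  96  83  69  61  55  52
  60  94 108 115 113 118 117 117 116]
[1.0762 0.2692 1.1601]
```

View pics/v10.png

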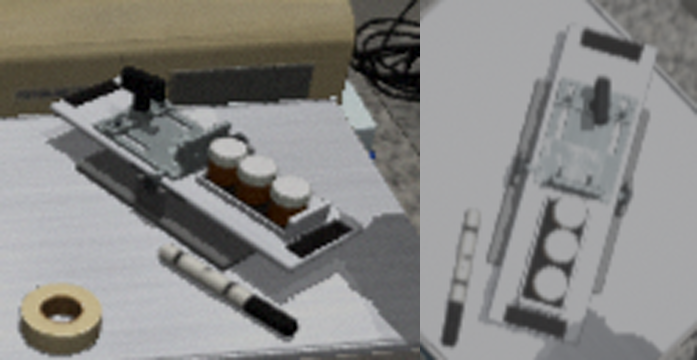

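The cradle is level, the three pots are upright at (227,165), (257,180) and (290,195), the pointer is still on the line, and the marker and tape are where they were. I'm handing the job in.

```bash
python3 -c "
from workcell import bot
print(bot.job_done())"
```

```text
the job is handed in; nothing more can be done
None
```

I handed the job in at about 52 s, but no verdict came back. In the last pictures the bracket pointer is on the index line, the knob is clamped, three pots stand upright in the tray, and the loaded cradle is back level after both rocks.

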